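Set out the stepped row of brass finials

TASK

Stand the four brass finials upright on the four black pads of the steel plate, one centred on each pad, so that they step down in height: the tallest on the pad next to the tall square post, then the next tallest, down to the shortest on the pad farthest from the post. Do not let any finial fall over on the way.

Things in the scene. Friction and masses are not known exactly. Their poses are not given: they have to be found in the camera images.
- finial_46: The smallest of four loose turned brass finials of one pattern: a round spire 46 mm tall on a round foot 34 mm across and 5 mm thick. Its cylindrical shaft, 20 mm across, runs from 9 to 32 mm above the underside; neck and point above are narrower. Origin: centre of the underside; z up the axis. Stands on the table at the start. About 57 g.
- finial_62: The second smallest of four loose turned brass finials of one pattern: a round spire 62 mm tall on a round foot 40 mm across and 5 mm thick. Its cylindrical shaft, 24 mm across, runs from 9 to 43 mm above the underside; neck and point above are narrower. Origin: centre of the underside; z up the axis. Stands on the table at the start. About 108 g.
- finial_78: The second largest of four loose turned brass finials of one pattern: a round spire 78 mm tall on a round foot 46 mm across and 5 mm thick. Its cylindrical shaft, 28 mm across, runs from 9 to 54 mm above the underside; neck and point above are narrower. Origin: centre of the underside; z up the axis. Stands on the table at the start. About 160 g.
- finial_94: The largest of four loose turned brass finials of one pattern: a round spire 94 mm tall on a round foot 52 mm across and 5 mm thick. Its cylindrical shaft, 32 mm across, runs from 9 to 65 mm above the underside; neck and point above are narrower. Origin: centre of the underside; z up the axis. Stands on the table at the start. About 211 g.
- pad_a: One of four identical fixed black rubber pads, 60 mm across, 3 mm thick, about 70 mm apart in a row on a fixed steel plate (12 mm thick, 78 x 410 mm) that lies beyond the finials, roughly sideways to the robot, turned up to 0.15 rad. The letters a-d tell nothing of the order in the row. Origin: centre of the underside; its top is 3 mm higher.
- pad_b: One of four identical fixed black rubber pads, 60 mm across, 3 mm thick, about 70 mm apart in a row on a fixed steel plate (12 mm thick, 78 x 410 mm) that lies beyond the finials, roughly sideways to the robot, turned up to 0.15 rad. The letters a-d tell nothing of the order in the row. Origin: centre of the underside; its top is 3 mm higher.
- pad_c: One of four identical fixed black rubber pads, 60 mm across, 3 mm thick, about 70 mm apart in a row on a fixed steel plate (12 mm thick, 78 x 410 mm) that lies beyond the finials, roughly sideways to the robot, turned up to 0.15 rad. The letters a-d tell nothing of the order in the row. Origin: centre of the underside; its top is 3 mm higher.
- pad_d: One of four identical fixed black rubber pads, 60 mm across, 3 mm thick, about 70 mm apart in a row on a fixed steel plate (12 mm thick, 78 x 410 mm) that lies beyond the finials, roughly sideways to the robot, turned up to 0.15 rad. The letters a-d tell nothing of the order in the row. Origin: centre of the underside; its top is 3 mm higher.
- tall_post: The fixed dark steel post at one end of the row of pads (at either end): 24 mm square, about 106 mm tall with a small ball on top, about 75 mm from the centre of the nearest pad. Origin: centre of its underside, on the plate. The row's other end has only a low steel boss 26 mm across and 12 mm tall.
There are look-alikes about, which are no part of the job. What is shaped like the finial_78 but pink or white is not meant.

How it is judged:
By the outcome, as a careful person would: the job done as asked, in the order asked, and still so for the second after the job is handed in, with the robot touching nothing.
It also fails if it takes over 112 s, if anything falls off the work surface, if the arm or the gripper's body presses on something with over 40 N, if the wrist force passes 120 N, or if a joint passes its speed limit or range.

ROBOT

A 7-joint arm with a two-finger parallel gripper is mounted at the origin on the work surface. World frame = base frame: x ahead of the robot, y to its left, z up, the work surface at z = 0. Lengths are in m, angles in rad, forces in N, time in s.
With the tool pointing down it reaches from about 0.4 to 0.85 m from the base axis. Payload 10.4 kg.
Tool frame: the origin (TCP) lies where the fingers leave the gripper's body, on its centre line; the fingertips stand 70 mm ahead of it and the grasp point (between the pads) lies 51 mm ahead of it; z points along the fingers, y is the direction in which the jaws open and shut (so a half turn about z gives the same grasp; the last joint's range is limited). The gripper opens to 87 mm and grips with 3 to 60 N. Pads are 19 mm wide; open, the fingers measure 117 mm over their backs; the gripper's body (75 mm by 190 mm) begins 51 mm behind the grasp point.
Start: joints at [1.22, 0.332, -0.065, 1.46, 0.022, 1.35, -0.088], TCP at [0.201, -0.592, 0.292] pointing down, gripper open.
Joint ranges: [-2.6, 2.6], [-0.5, 2.12], [-1.47, 1.34], [0.16, 2.42], [-1.27, 4.41], [0.06, 2.06], [-2.6, 2.6]. Speed limits (rad/s): [2.22, 2.22, 2.79, 2.79, 3.14, 3.14, 3.14].

INTERFACE

Orientations are given as [roll, pitch, yaw] about the fixed x, y, z axes, in that order (R = Rz(yaw) Ry(pitch) Rx(roll)).
In Python, from rig import status, eyes, robot gives the robot as it stands. The module is installed in compiled form; this text tells all that it offers.
- The arm moves only by the tool arm_command, never from a script. Its arguments are lists of equal length, an entry for each row: "xyz": the shift along the tool's x, y, z in m, a list of three; "roll": the turn about the tool's z in rad. A call has 1 to 20 rows; each row shifts and turns the pose as measured when the row begins, along the tool's axes as they then stand; what a row does not reach is not made up. A row lasts 1/8 s, in which the tool goes at most 62.5 mm and 10.7 degrees, less where a joint would pass 70% of its speed; a pose out of reach is approached as far as the arm can. A call with a gripper value outside its range is refused whole. "gripper" is the finger opening in m, from 0 to 0.087, set as the call begins (left out, the last holds). The fingers move at their own pace and stop on an object; the grip force is fixed at half the most. Time passes only in rows, so rows that do not move let the fingers close. It gives the time, the measured TCP pose, the force and the opening at its end, in the units of the state.
- status.sense(): the state, without advancing time (a new reading comes with each control period).
- eyes.capture(name): name is "side" or "top"; returns a dict with "pixels" (400x640x3 uint8, red, green, blue), "range_z" (400x640 float32, m along the optical axis (not along the pixel's ray), 0 where there is no reading), "K" (3x3 intrinsics, pixels), "R" (3x3) and "t" (3): a world point X has camera coordinates R X + t. Camera axes: x right, y down, z forward; pixel columns grow to the right and rows downward; lengths in m; the calibration is good to about 2 mm. A picture is of the moment at which its call begins.
- robot.hand_in(): hands the job in, once; it reports no verdict.
The state is a dict: "time_s": time; "joint_positions": joint angles; "qd": joint speeds; "joint_efforts": joint torques, N m; "eef_pos": TCP position; "orientation": TCP orientation; "contact_force": force on the tool from outside, world axes, zero at the start; "torque": the same for the moment, N m; "finger_gap": finger opening in m.
Only numpy, scipy, OpenCV 4.12 (cv2) and the standard library are available. Lean on these libraries where they do the work, as an engineer would, in place of code of your own. Each camera call takes 0.05 s, during which the arm holds its last target.

## Working session

There is one attempt and no reset: what is moved stays moved. The work goes in short steps, Python scripts to look and compute and a tool call to move; the robot and the scene stay as the last step left them, time stands still between calls to the robot, and variables do not carry over. Pictures are saved under pics/ and viewed, and the job is handed in when it is done.

Besides the shell and the picture viewer there is one more tool, called as a command line: name --pt "numbers of a row" for each row, then --argument value for the rest. arm_command: Moves the arm, as the interface text tells. Its arguments: {"type":"object","properties":{"xyz":{"type":"array","items":{"type":"array","items":{"type":"number"}}},"roll":{"type":"array","items":{"type":"number"}},"gripper":{"type":"number"}},"required":["xyz","roll"]}

```bash
mkdir -p pics; python3 - <<'E'
from rig import status, eyes, robot
import cv2,numpy as np
s=status.sense(); print({k:np.round(v,3).tolist() for k,v in s.items()})
for n in("top","side"):
    c=eyes.capture(n); np.savez(f"pics/{n}0.npz",**c)
    cv2.imwrite(f"pics/{n}0.png",c["pixels"][...,::-1]); print(n,c["K"].tolist(),c["R"].round(3).tolist(),c["t"])
E
```

```text
{'time_s': 0.0, 'joint_positions': [1.22, 0.333, -0.065, 1.461, 0.022, 1.35, -0.089], 'qd': [-0.001, -0.003, 0.001, -0.001, 0.0, 0.0, 0.001], 'joint_efforts': [-0.001, -62.325, 0.024, -38.991, -0.061, 0.04, 0.0], 'eef_pos': [0.201, -0.591, 0.291], 'orientation': [-3.14, 0.0, 0.328], 'contact_force': [-0.49, 0.362, 0.615], 'torque': [0.042, -0.035, -0.009], 'finger_gap': 0.087}
top [[488.24974417041386, 0.0, 320.3406586658385], [0.0, 488.24974417041386, 199.6955130791887], [0.0, 0.0, 1.0]] [[0.011, -1.0, 0.021], [-0.981, -0.015, -0.192], [0.192, -0.019, -0.981]] [-0.03258299  0.5405348   0.99959314]
side [[480.22919642477666, 0.0, 316.1761647945094], [0.0, 480.22919642477666, 204.01422344479812], [0.0, 0.0, 1.0]] [[-0.818, -0.576, 0.02], [-0.358, 0.48, -0.801], [0.451, -0.662, -0.599]] [0.42226094 0.21661309 0.78958646]
```

View pics/top0.png

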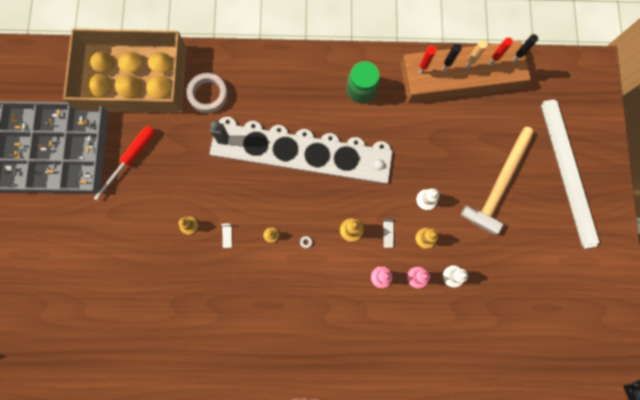

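View pics/side0.png

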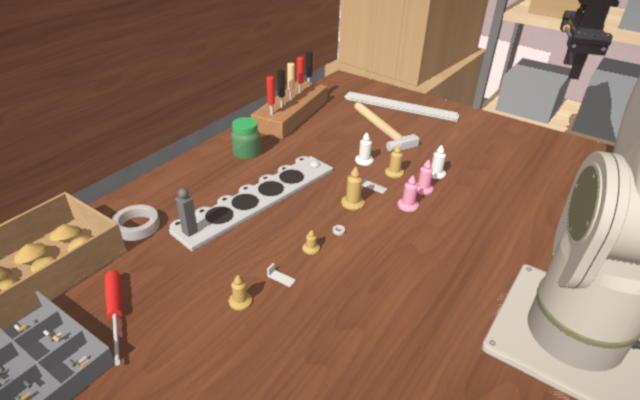

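```bash
cat > h.py <<'E'
import numpy as np,cv2
from scipy.optimize import least_squares
def cloud(c):
    K,R,t,z=c["K"],c["R"],c["t"],c["range_z"]
    v,u=np.indices(z.shape)
    P=np.stack([(u-K[0,2])/K[0,0]*z,(v-K[1,2])/K[1,1]*z,z],-1)
    W=(P-t)@R; W[z<=0]=np.nan
    return W
def ray(c,u,v,h):
    d=np.array([(u-c["K"][0,2])/c["K"][0,0],(v-c["K"][1,2])/c["K"][1,1],1])@c["R"]; o=-c["R"].T@c["t"]
    return (o+d*(h-o[2])/d[2])[:2]
def proj(c,X):
    p=c["K"]@(c["R"]@np.array(X)+c["t"]); return p[:2]/p[2]
def circ(p,r,x0):
    s=least_squares(lambda q:np.hypot(*(p-q).T)-r,x0,loss='soft_l1',f_scale=.001); return s.x,np.median(abs(s.fun))
SP={46:(.010,9,32,.017),62:(.012,9,43,.020),78:(.014,9,54,.023),94:(.016,9,65,.026)}
def brass(c):
    h=cv2.cvtColor(c["pixels"],cv2.COLOR_RGB2HSV)
    m=cv2.inRange(h,(14,110,90),(30,255,255)); return m
E
python3 - <<'E'
from h import *
cs={n:dict(np.load(f"pics/{n}0.npz")) for n in("top","side")}
T=cs["top"]; S=cs["side"]; WT=cloud(T); WS=cloud(S)
print("table z", np.nanmedian(WT[260:300,200:330,2]),np.nanmedian(WS[220:260,350:400,2]))
for n,c,W in(("top",T,WT),("side",S,WS)):
    k,l,st,ce=cv2.connectedComponentsWithStats(brass(c))
    for i in range(1,k):
        if st[i,4]>60:
            w=W[l==i]; w=w[~np.isnan(w).any(1)]
            if len(w): 
                q=w[w[:,2]>.012]
                print(n,st[i],ce[i].round(1),"med",np.median(w,0).round(4),"zmax",np.nanpercentile(w[:,2],99).round(4), "foot mid", ray(c,*ce[i],.02).round(4))
# pads
g=cv2.cvtColor(T["pixels"],cv2.COLOR_RGB2GRAY); m=(g<50).astype(np.uint8)
k,l,st,ce=cv2.connectedComponentsWithStats(m)
for i in range(1,k):
    if 200<st[i,4]<1500: print("padtop",st[i],ce[i].round(1),ray(T,*ce[i],.015).round(4),np.nanmedian(WT[l==i],0).round(4))
g=cv2.cvtColor(S["pixels"],cv2.COLOR_RGB2GRAY); m=(g<50).astype(np.uint8)
k,l,st,ce=cv2.connectedComponentsWithStats(m)
for i in range(1,k):
    if 200<st[i,4]<1500: print("padside",st[i],ce[i].round(1),ray(S,*ce[i],.015).round(4),np.nanmedian(WS[l==i],0).round(4))
E
```

```text
table z 3.510565844495876e-05 -0.0017479127898769706
top [ 609   19   31   78 1374] [628.8  57.7] med [ 1.0402 -0.9384 -0.2298] zmax -0.0061 foot mid [ 0.9048 -0.7606]
top [  63   29  119   83 7186] [123.6  70.4] med [0.847  0.4327 0.0277] zmax 0.072 foot mid [0.8465 0.4345]
top [467  41  22  23 235] [476.7  52.3] med [ 0.8528 -0.3567  0.1205] zmax 0.1561 foot mid [ 0.9105 -0.3944]
top [345  60  36  43  96] [357.   75.6] med [ 8.629e-01 -9.840e-02 -3.000e-04] zmax 0.0049 foot mid [ 0.8449 -0.1089]
top [ 481  126   53   90 1126] [506.8 172.6] med [ 0.6134 -0.4458  0.0225] zmax 0.0289 foot mid [ 0.6163 -0.4482]
top [634 182   6  20  92] [636.5 190.2] med [ 0.679  -1.0386 -0.4137] zmax -0.3173 foot mid [ 0.58   -0.7419]
top [178 216  21  19 318] [187.8 224.8] med [0.4851 0.261  0.0092] zmax 0.0627 foot mid [0.4869 0.2635]
top [339 217  25  26 497] [351.1 229.6] med [ 0.4779 -0.0923  0.0095] zmax 0.0925 foot mid [ 0.4814 -0.0945]
top [262 227  18  16 227] [270.8 234.6] med [0.4674 0.0811 0.0079] zmax 0.0466 foot mid [0.4679 0.0815]
top [414 227  25  23 423] [426.1 237.6] med [ 0.4636 -0.
[... 635 characters left out ...]
.9] med [0.4673 0.0879 0.0081] zmax 0.0447 foot mid [0.4664 0.0906]
side [  0 266  21  26 309] [  6.7 277.8] med [0.8444 0.4797 0.0268] zmax 0.038 foot mid [0.8422 0.4791]
side [228 275  25  36 583] [239.1 294.9] med [0.4846 0.2719 0.0143] zmax 0.06 foot mid [0.4884 0.2693]
padtop [244 134  23  20 359] [255.3 143.3] [0.6769 0.1235] [0.6773 0.1237 0.0148]
padtop [275 139  21  20 341] [285.  148.5] [0.6659 0.0555] [0.6661 0.0554 0.0148]
padtop [307 145  21  20 339] [316.8 154.6] [ 0.6527 -0.0171] [ 0.6529 -0.0174  0.0151]
padtop [336 148  21  21 342] [346.  158.2] [ 0.6453 -0.0835] [ 0.6454 -0.0836  0.015 ]
padside [575   0  43  28 632] [593.8  10. ] [ 0.3574 -2.1455] [ 0.1898 -0.5457  0.3706]
```

```bash
python3 - <<'E'
from h import *
cs={n:dict(np.load(f"pics/{n}0.npz")) for n in("top","side")}
G={94:(.48,-.093),78:(.465,-.257),62:(.486,.265),46:(.4675,.084)}
for k,g in G.items():
    r,a,b,rf=SP[k]; out=[]
    for n,c in cs.items():
        W=cloud(c).reshape(-1,3); d=np.hypot(*(W[:,:2]-g).T)
        q=W[(d<.04)&(W[:,2]>(a+2)/1e3)&(W[:,2]<(b-1)/1e3)][:,:2]
        x,res=circ(q,r,g)
        # foot outline in colour: fit ellipse-> max half widths
        hi=W[(d<.03)&(W[:,2]>(k-8)/1e3)][:,:2]
        print(k,n,"shaft",len(q),x.round(4),round(res,4),"tip",hi.mean(0).round(4),len(hi))
c=cs["top"]
# pads: contour at sub-pixel via upscaled gray
for n,uv in(("top",[(256,143),(286,149),(317,155),(346,158)]),("side",[(219,215),(245,201),(271,188),(291,177)])):
    c=cs[n]; g=cv2.cvtColor(c["pixels"],cv2.COLOR_RGB2GRAY)
    # rectify plate plane z=.015 to metric 1 mm/px
    H=c["K"]@np.c_[c["R"][:,0],c["R"][:,1],c["R"]@[0,0,.015]+c["t"]]
    A=np.array([[.0,-.0005,.78],[-.0005,0,.22],[0,0,1]]) # rect px(u->y, v->x)
    A=np.array([[0,-.0005,.76],[-.0005,0,.24],[0,0,1.]])
    im=cv2.warpPerspective(c["pixels"],H@A,(800,400),flags=cv2.INTER_CUBIC|cv2.WARP_INVERSE_MAP)
    cv2.imwrite(f"pics/rect_{n}.png",im[...,::-1])
    gg=cv2.cvtColor(im,cv2.COLOR_RGB2GRAY)
    m=(gg<95).astype(np.uint8)
    cn,_=cv2.findContours(m,cv2.RETR_EXTERNAL,cv2.CHAIN_APPROX_NONE)
    for q in cn:
        if 3000<cv2.contourArea(q)<40000:
            (u,v),(w,h),an=cv2.fitEllipse(q); print(n,"pad",(A@[u,v,1])[:2].round(4),round(w/2),round(h/2),cv2.contourArea(q))
E
```

```text
94 top shaft 64 [ 0.4841 -0.0967] 0.0002 tip [ 0.4831 -0.0964] 29
94 side shaft 293 [ 0.4848 -0.0964] 0.0009 tip [ 0.4839 -0.093 ] 15
78 top shaft 67 [ 0.4677 -0.2632] 0.0003 tip [ 0.4669 -0.2617] 28
78 side shaft 176 [ 0.4679 -0.2628] 0.0008 tip [ 0.4672 -0.2608] 11
62 top shaft 56 [0.4894 0.2661] 0.0003 tip [0.4892 0.2648] 23
62 side shaft 186 [0.4905 0.2658] 0.0005 tip [0.4885 0.2673] 30
46 top shaft 13 [0.4705 0.0823] 0.0001 tip [0.4695 0.081 ] 26
46 side shaft 84 [0.4712 0.0818] 0.0007 tip [0.4695 0.0846] 21
top pad [ 0.6456 -0.0838] 54 55 9241.5
top pad [ 0.6529 -0.0171] 54 55 9260.5
top pad [0.6659 0.0554] 54 55 9306.5
top pad [0.6772 0.1237] 53 57 9512.0
top pad [ 0.7115 -0.0787] 48 228 23479.0
top pad [0.6975 0.213 ] 53 62 6199.5
top pad [0.7509 0.2032] 17 105 3765.5
side pad [ 0.6455 -0.0809] 53 54 8962.0
side pad [ 0.6531 -0.0142] 53 55 9139.0
side pad [0.666  0.0582] 54 55 9304.0
side pad [0.6773 0.1257] 54 57 9614.5
side pad [0.7232 0.1628] 19 147 7216.5
```

```bash
python3 -c "
import cv2,numpy as np
a=cv2.imread('pics/rect_top.png');b=cv2.imread('pics/rect_side.png')
cv2.imwrite('pics/r.png',cv2.resize(np.vstack([a[:300],b[:300]]),(800,600)))"
```

```text
(no output)
```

View pics/r.png

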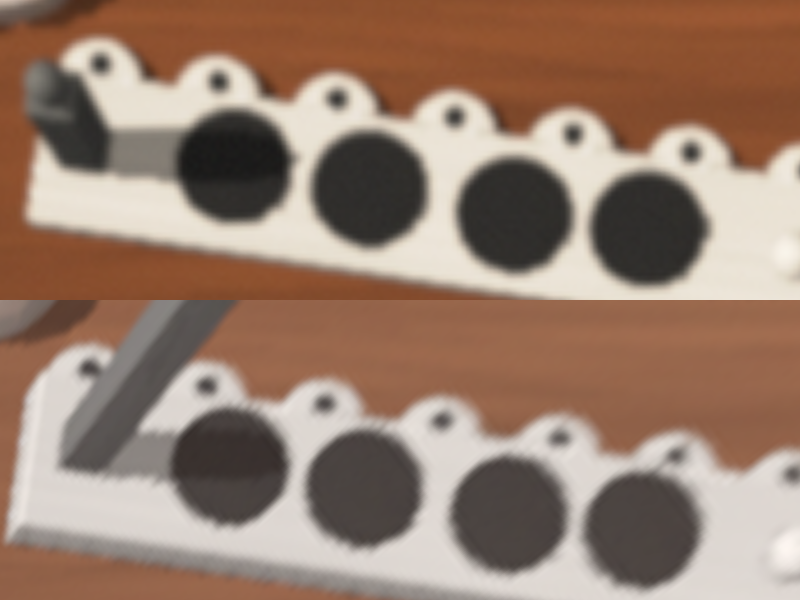

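```bash
cat > go.py <<'E'
import sys,numpy as np
from rig import status
from scipy.spatial.transform import Rotation as R
s=status.sense(); a=list(map(float,sys.argv[1:]))
Q=R.from_euler('xyz',s["orientation"])
d=np.array(a[:3])-s["eef_pos"]; print("t",round(s["time_s"],2),"pos",np.round(s["eef_pos"],4),"rpy",np.round(s["orientation"],3),"F",np.round(s["contact_force"],1),"gap",round(s["finger_gap"],4))
print("q",np.round(s["joint_positions"],2))
dy=a[3]-s["orientation"][2]
R2=Q*R.from_rotvec([0,0,-dy])
print("roll",round(-dy,3),"| tool d now",Q.inv().apply(d).round(4),"| after roll",R2.inv().apply(d).round(4))
E
python3 go.py .484 -.0955 .292 1.42
```

```text
t 0.1 pos [ 0.2012 -0.5915  0.2916] rpy [-3.14   0.     0.328] F [-0.4 -0.3  0.2] gap 0.0869
q [ 1.22  0.33 -0.06  1.46  0.02  1.35 -0.09]
roll -1.092 | tool d now [ 0.4275 -0.3785 -0.    ] | after roll [ 0.5328  0.2051 -0.    ]
```

arm_command --pt "0 0 0" --pt "0 0 0" --pt "0 0 0" --pt "0 0 0" --pt "0 0 0" --pt "0 0 0" --pt "0 0 0" --roll '[-0.16,-0.16,-0.16,-0.16,-0.16,-0.16,-0.13]'

```text
time_s: 0.98
eef_pos: [0.2007, -0.5902, 0.2879]
orientation: [-3.138, -0.007, 1.453]
contact_force: [-0.2, -0.1, -0.0]
finger_gap: 0.0868
```

```bash
python3 go.py .484 -.0955 .292 1.42
```

```text
t 0.97 pos [ 0.2007 -0.5902  0.2879] rpy [-3.138 -0.007  1.453] F [-0.2 -0.1 -0. ] gap 0.0868
q [ 1.34  0.34 -0.22  1.46  0.07  1.36  1.  ]
roll 0.033 | tool d now [ 0.5246  0.2231 -0.0013] | after roll [ 0.5316  0.2057 -0.0013]
```

arm_command --pt "0.03 0.012 0" --pt "0.044 0.018 0" --pt "0.044 0.018 0" --pt "0.044 0.018 0" --pt "0.044 0.018 0" --pt "0.044 0.018 0" --pt "0.044 0.018 0" --pt "0.044 0.018 0" --pt "0.044 0.018 0" --pt "0.044 0.018 0" --pt "0.044 0.018 0" --pt "0.03 0.01 0" --pt "0 0 0" --roll '[0.033,0,0,0,0,0,0,0,0,0,0,0,0]'

```text
time_s: 2.6
eef_pos: [0.48, -0.1093, 0.2868]
orientation: [-3.132, -0.01, 1.42]
contact_force: [-0.1, -0.7, -0.5]
finger_gap: 0.0869
```

```bash
python3 go.py .484 -.0955 .292 1.42
```

```text
t 2.6 pos [ 0.48   -0.1093  0.2868] rpy [-3.132 -0.01   1.42 ] F [-0.1 -0.7 -0.5] gap 0.0869
q [ 0.78  0.1  -0.67  1.77  0.05  1.3  -0.06]
roll -0.0 | tool d now [ 0.0143  0.0018 -0.0051] | after roll [ 0.0143  0.0018 -0.0051]
```

arm_command --pt "0.014 0.002 0.02" --pt "0 0 0.035" --pt "0 0 0.035" --pt "0 0 0.02" --pt "0 0 0" --roll '[0,0,0,0,0]'

```text
time_s: 3.22
eef_pos: [0.4814, -0.0987, 0.1731]
orientation: [-3.131, -0.008, 1.415]
contact_force: [-0.1, -0.3, -0.4]
finger_gap: 0.087
```

```bash
python3 go.py .484 -.0955 .103 1.42; python3 - <<'E'
from rig import eyes
import cv2
c=eyes.capture("side"); cv2.imwrite("pics/s1.png",cv2.resize(c["pixels"][60:260,220:520,::-1],None,fx=2.6,fy=2.6))
E
```

```text
t 3.23 pos [ 0.4814 -0.0987  0.1731] rpy [-3.131 -0.008  1.415] F [-0.1 -0.3 -0.4] gap 0.087
q [ 0.73  0.22 -0.68  1.91  0.14  1.07 -0.16]
roll -0.005 | tool d now [0.003  0.0028 0.0701] | after roll [0.003  0.0028 0.0701]
```

View pics/s1.png

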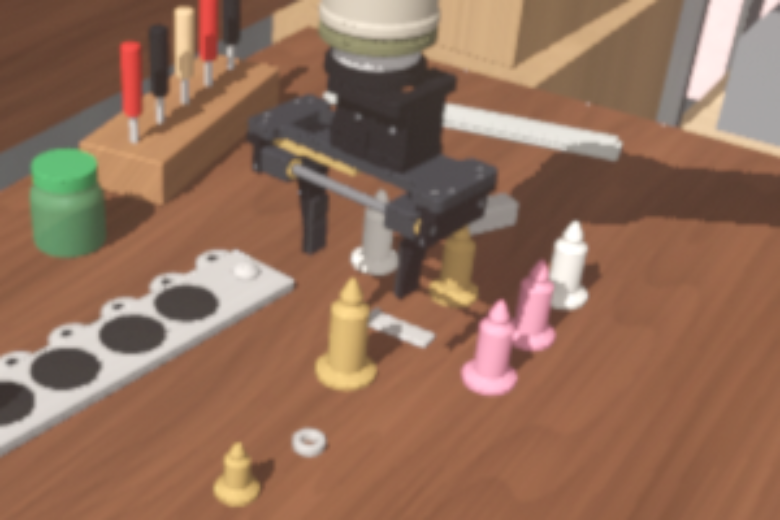

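```bash
python3 - <<'E'
from h import *
from rig import eyes
for n in("side","top"):
    c=eyes.capture(n); print(n,proj(c,(.4814,-.0987,.103)),proj(c,(.484,-.0955,.094)),[proj(c,(.4814+s*.05,-.0987-s*.0078,.103)).round(1) for s in(1,-1)])
    if n=="top": cv2.imwrite("pics/t1.png",cv2.resize(c["pixels"][150:300,250:450,::-1],None,fx=4,fy=4))
E
```

```text
side [357.82261851 163.28083683] [355.67600604 167.15581295] [array([339.9, 154.3]), array([376.8, 172.7])]
top [356.53075116 224.2046544 ] [354.55752882 223.55345195] [array([360.2, 200.1]), array([352.7, 248.8])]
```

View pics/t1.png

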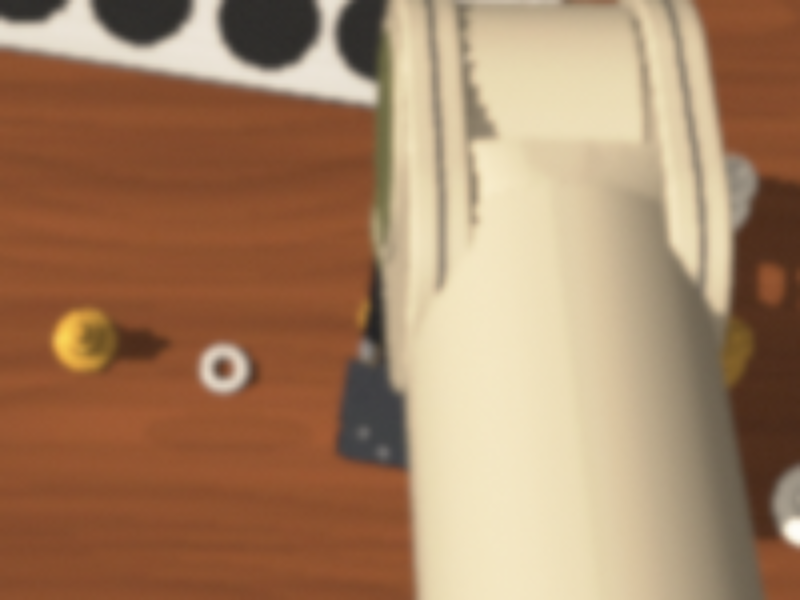

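arm_command --pt "0.003 0.003 0.005" --pt "0 0 0.02" --pt "0 0 0.02" --pt "0 0 0.015" --pt "0 0 0" --roll '[0,0,0,0,0]'

```text
time_s: 4.0
eef_pos: [0.4891, -0.0958, 0.1165]
orientation: [-3.142, -0.006, 1.415]
contact_force: [-0.7, -0.2, -0.4]
finger_gap: 0.0867
```

```bash
python3 go.py .484 -.0955 .103 1.42
```

```text
t 4.0 pos [ 0.4891 -0.0958  0.1165] rpy [-3.142 -0.006  1.415] F [-0.7 -0.2 -0.4] gap 0.0867
q [ 0.69  0.31 -0.66  1.95  0.22  0.95 -0.23]
roll -0.005 | tool d now [-0.0006 -0.0051  0.0135] | after roll [-0.0005 -0.0051  0.0135]
```

arm_command --pt "-0.001 -0.005 0.006" --pt "0 0 0.008" --pt "0 0 0" --roll '[0,0,0]'

```text
time_s: 4.38
eef_pos: [0.4844, -0.0961, 0.1029]
orientation: [3.14, -0.006, 1.415]
contact_force: [-0.7, -0.3, 0.4]
finger_gap: 0.0874
```

```bash
python3 go.py .484 -.0955 .103 1.42
```

```text
t 4.38 pos [ 0.4844 -0.0961  0.1029] rpy [ 3.14  -0.006  1.415] F [-0.7 -0.3  0.4] gap 0.0874
q [ 0.69  0.32 -0.65  1.97  0.23  0.92 -0.23]
roll -0.005 | tool d now [ 0.0005 -0.0005 -0.0001] | after roll [ 0.0005 -0.0005 -0.0001]
```

Close.

arm_command --pt "0 0 0" --pt "0 0 0" --pt "0 0 0" --pt "0 0 0" --pt "0 0 0" --pt "0 0 0" --pt "0 0 0" --pt "0 0 0" --roll '[0,0,0,0,0,0,0,0]' --gripper 0.02

```text
time_s: 5.38
eef_pos: [0.4849, -0.0962, 0.1036]
orientation: [3.138, -0.006, 1.415]
contact_force: [-0.1, 0.7, -0.1]
finger_gap: 0.0311
```

```bash
python3 go.py .484 -.0955 .103 1.42;  python3 - <<'E'
from rig import eyes
import cv2
c=eyes.capture("side"); cv2.imwrite("pics/s2.png",cv2.resize(c["pixels"][60:260,220:520,::-1],None,fx=2.6,fy=2.6))
E
```

```text
t 5.38 pos [ 0.4849 -0.0962  0.1036] rpy [ 3.138 -0.006  1.415] F [-0.1  0.7 -0.1] gap 0.0311
q [ 0.69  0.32 -0.65  1.97  0.23  0.92 -0.23]
roll -0.005 | tool d now [ 0.0005 -0.001   0.0006] | after roll [ 0.0005 -0.001   0.0006]
```

View pics/s2.png

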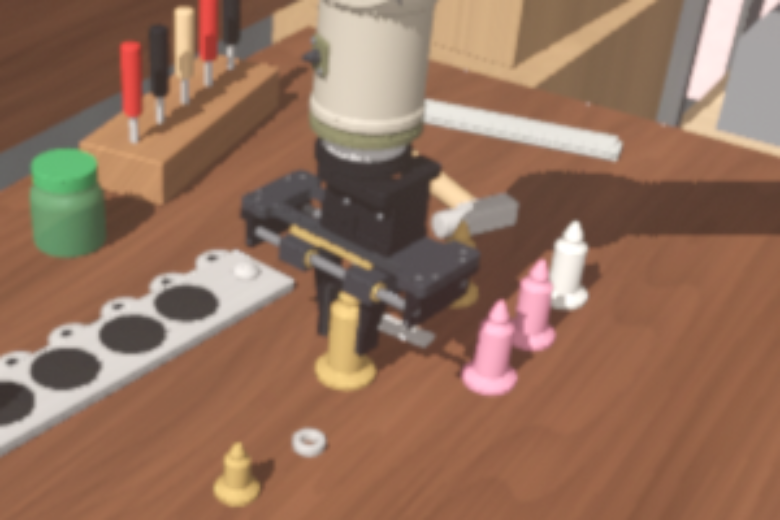

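arm_command --pt "0 0 -0.008" --pt "0 0 -0.015" --pt "0 0 -0.02" --pt "0 0 -0.02" --pt "0 0 -0.01" --pt "0 0 0" --roll '[0,0,0,0,0,0]'

```text
time_s: 6.18
eef_pos: [0.4845, -0.0963, 0.182]
orientation: [3.138, -0.005, 1.415]
contact_force: [1.4, -0.0, -1.8]
finger_gap: 0.0314
```

```bash
python3 go.py .677 .1247 .175 1.42; cat > held.py <<'E'
# held k : finial centre from side view (foot ellipse & brass mask) relative to TCP
import sys
from h import *
from rig import eyes,status
k=int(sys.argv[1]); tcpabove=float(sys.argv[2])
s=status.sense(); c=eyes.capture("side"); p=np.array(s["eef_pos"])
m=brass(c); W=cloud(c); r,a,b,rf=SP[k]
zb=p[2]-tcpabove
d=np.hypot(*(W[...,:2]-p[:2]).transpose(2,0,1))
sel=(m>0)&(d<.05)&(W[...,2]>zb+.010)&(W[...,2]<zb+b/1e3)
q=W[sel][:,:2]; x,res=circ(q,r,p[:2]-[0,0])
foot=(m>0)&(d<.06)&(W[...,2]<zb+.006)&(W[...,2]>zb-.004)
f=W[foot][:,:2]
u=proj(c,p-[0,0,tcpabove])
print("tcp",p.round(4),"shaft c",len(q),x.round(4),res.round(4),"off",(x-p[:2]).round(4),"zmin",np.nanpercentile(W[(m>0)&(d<.06)][:,2],1).round(4),"proj bottom",u.round(1),"foot n",len(f))
cv2.imwrite(f"pics/{sys.argv[3]}.png",cv2.resize(c["pixels"][:,:,::-1],None,fx=1.25,fy=1.25))
E
python3 held.py 94 .103 s3
```

```text
t 6.17 pos [ 0.4845 -0.0963  0.182 ] rpy [ 3.138 -0.005  1.415] F [ 1.4 -0.  -1.8] gap 0.0314
q [ 0.73  0.2  -0.68  1.91  0.14  1.08 -0.16]
roll -0.005 | tool d now [0.2481 0.1559 0.0089] | after roll [0.2474 0.1571 0.0089]
tcp [ 0.4845 -0.0963  0.182 ] shaft c 293 [ 0.4847 -0.0969] 0.0009 off [ 0.0002 -0.0006] zmin 0.0773 proj bottom [355.2 172.9] foot n 148
```

View pics/s3.png

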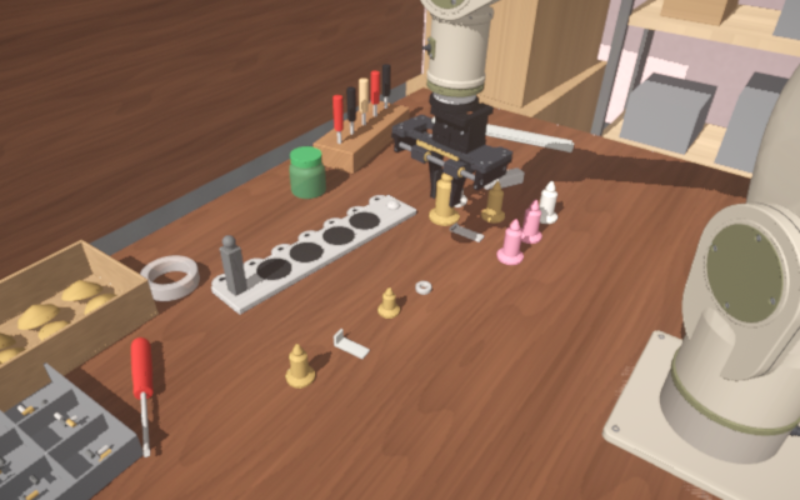

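arm_command --pt "0.01 0.006 0" --pt "0.02 0.013 0" --pt "0.023 0.015 0" --pt "0.023 0.015 0" --pt "0.023 0.015 0" --pt "0.023 0.015 0" --pt "0.023 0.015 0" --pt "0.023 0.015 0" --pt "0.023 0.015 0" --pt "0.023 0.015 0" --pt "0.015 0.01 0" --pt "0.01 0.006 0" --pt "0 0 0" --roll '[0,0,0,0,0,0,0,0,0,0,0,0,0]'

```text
time_s: 7.85
eef_pos: [0.679, 0.1325, 0.1694]
orientation: [-3.127, -0.008, 1.417]
contact_force: [0.3, 0.3, -2.3]
finger_gap: 0.0312
```

```bash
python3 go.py .6773 .1252 .175 1.42; python3 held.py 94 .103 s4
```

```text
t 7.85 pos [0.679  0.1325 0.1694] rpy [-3.127 -0.008  1.417] F [ 0.3  0.3 -2.3] gap 0.0312
q [ 0.19  0.66 -0.66  1.37  0.39  1.26 -0.65]
roll -0.003 | tool d now [-0.0074 -0.0007 -0.0057] | after roll [-0.0074 -0.0007 -0.0057]
tcp [0.679  0.1325 0.1694] shaft c 265 [0.6779 0.1322] 0.0009 off [-0.0011 -0.0003] zmin 0.0661 proj bottom [213.2 196. ] foot n 157
```

View pics/s4.png

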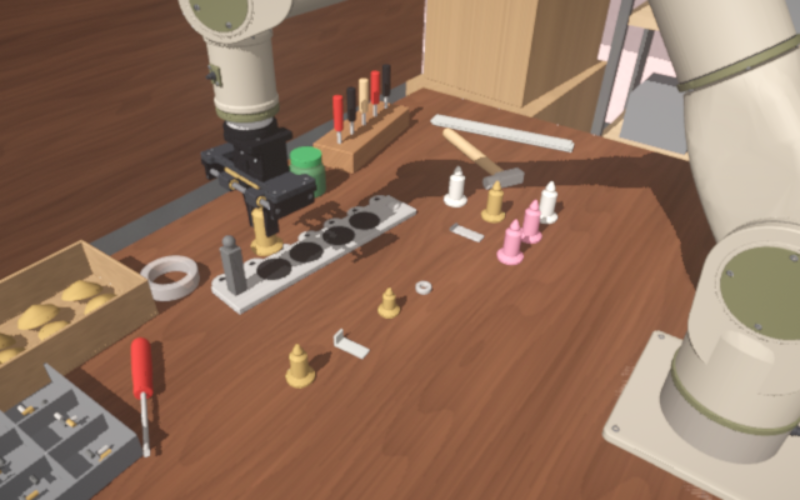

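arm_command --pt "-0.004 0 0.005" --pt "-0.003 -0.001 0.01" --pt "0 0 0.01" --pt "0 0 0.01" --pt "0 0 0.005" --pt "0 0 0" --roll '[0,0,0,0,0,0]'

```text
time_s: 8.65
eef_pos: [0.6752, 0.1218, 0.1257]
orientation: [-3.126, -0.005, 1.413]
contact_force: [0.9, 0.2, -2.7]
finger_gap: 0.0313
```

```bash
python3 go.py .6773 .1252 .1185 1.42; python3 held.py 94 .103 s5
```

```text
t 8.65 pos [0.6752 0.1218 0.1257] rpy [-3.126 -0.005  1.413] F [ 0.9  0.2 -2.7] gap 0.0313
q [ 0.2   0.69 -0.65  1.42  0.41  1.19 -0.66]
roll -0.007 | tool d now [0.0036 0.0016 0.0072] | after roll [0.0036 0.0016 0.0072]
tcp [0.6752 0.1218 0.1257] shaft c 250 [0.674  0.1214] 0.0008 off [-0.0012 -0.0004] zmin 0.0213 proj bottom [220.4 211.3] foot n 159
```

arm_command --pt "0.004 0.003 0" --pt "0 0 0.003" --pt "0 0 0.002" --pt "0 0 0" --roll '[0,0,0,0]'

```text
time_s: 9.2
eef_pos: [0.6796, 0.1262, 0.1216]
orientation: [-3.128, -0.006, 1.414]
contact_force: [-0.3, 1.0, -1.6]
finger_gap: 0.0309
```

```bash
python3 go.py .6773 .1252 .1185 1.42; python3 held.py 94 .103 s6; python3 -c "
import cv2
a=cv2.imread('pics/s6.png'); cv2.imwrite('pics/s6c.png',cv2.resize(a[130:330,180:430],None,fx=3,fy=3))"
```

```text
t 9.2 pos [0.6796 0.1262 0.1216] rpy [-3.128 -0.006  1.414] F [-0.3  1.  -1.6] gap 0.0309
q [ 0.19  0.7  -0.65  1.4   0.42  1.18 -0.66]
roll -0.006 | tool d now [-0.0014 -0.0021  0.0031] | after roll [-0.0014 -0.0021  0.0031]
tcp [0.6796 0.1262 0.1216] shaft c 245 [0.6782 0.1258] 0.0008 off [-0.0014 -0.0005] zmin 0.0177 proj bottom [217.6 213.1] foot n 156
```

View pics/s6c.png

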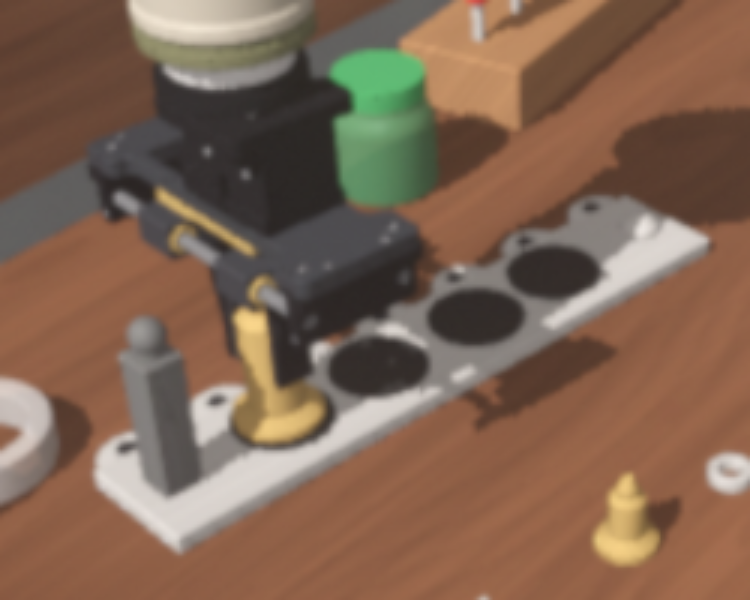

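```bash
cat > tilt.py <<'E'
import sys
from h import *
from rig import eyes,status
k=int(sys.argv[1]); tcpa=float(sys.argv[2])
s=status.sense(); c=eyes.capture("side"); p=np.array(s["eef_pos"]); p=np.array([float(v) for v in sys.argv[3:5]]+[p[2]]) if len(sys.argv)>4 else p
zb=p[2]-tcpa if len(sys.argv)<6 else float(sys.argv[5])
m=brass(c); W=cloud(c); r,a,b,rf=SP[k]
d=np.hypot(*(W[...,:2]-p[:2]).transpose(2,0,1))
sel=(m>0)&(d<.05)
P=W[sel]; P=P[(P[:,2]>zb+.009+.003)&(P[:,2]<zb+b/1e3-.002)]
# cylinder fit: axis point c0 at zb, slope sx,sy
def f(q):
    ax=np.array([q[2],q[3],1]);ax/=np.linalg.norm(ax)
    v=P-[q[0],q[1],zb]; return np.linalg.norm(np.cross(v,ax),axis=1)-r
o=least_squares(f,[p[0],p[1],0,0],loss='soft_l1',f_scale=.001)
print("n",len(P),"bottom",o.x[:2].round(4),"slope",o.x[2:].round(3),"res",np.median(abs(o.fun)).round(4))
F=W[sel&(W[...,2]<zb+.012)&(W[...,2]>zb-.003)]
# foot visible outline: mask contour lowest part
mm=(sel).astype(np.uint8); ys,xs=np.nonzero(mm); print("mask u",xs.min(),xs.max(),"v",ys.min(),ys.max())
E
python3 tilt.py 94 .103
```

```text
n 217 bottom [0.6774 0.1262] slope [ 0.038 -0.003] res 0.0007
mask u 187 230 v 155 221
```

```bash
python3 tilt.py 78 0 .4678 -.263 0; python3 tilt.py 62 0 .49 .266 0; python3 - <<'E'
from rig import eyes
import cv2
c=eyes.capture("side"); cv2.imwrite("pics/s7.png",cv2.resize(c["pixels"][120:240,160:280,::-1],None,fx=5,fy=5,interpolation=cv2.INTER_CUBIC))
E
```

```text
n 164 bottom [ 0.4681 -0.2631] slope [-0.004  0.011] res 0.001
mask u 384 403 v 146 178
n 167 bottom [0.4907 0.2655] slope [-0.004  0.01 ] res 0.0004
mask u 228 252 v 276 310
```

View pics/s7.png

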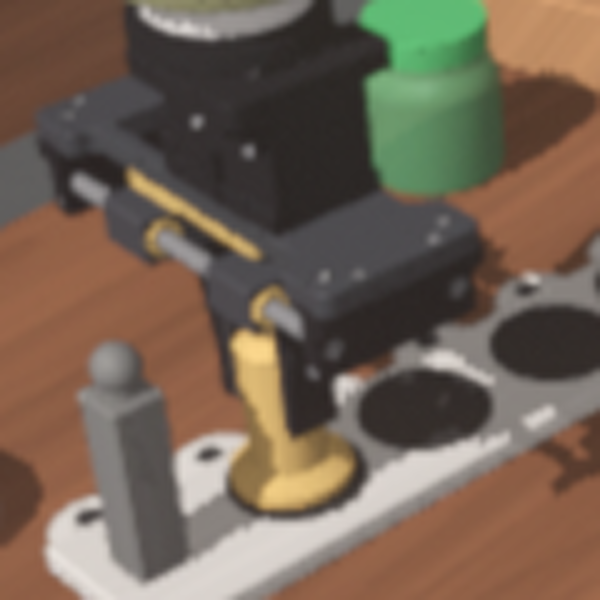

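arm_command --pt "0 0 0.002" --pt "0 0 0.002" --pt "0 0 0" --roll '[0,0,0]'

```text
time_s: 9.82
eef_pos: [0.6799, 0.1264, 0.1192]
orientation: [-3.129, -0.007, 1.413]
contact_force: [-0.3, -0.1, -1.4]
finger_gap: 0.0312
```

```bash
python3 go.py .6773 .1252 .1185 1.42; python3 tilt.py 94 .103
```

```text
t 9.82 pos [0.6799 0.1264 0.1192] rpy [-3.129 -0.007  1.413] F [-0.3 -0.1 -1.4] gap 0.0312
q [ 0.19  0.7  -0.64  1.41  0.42  1.18 -0.66]
roll -0.007 | tool d now [-0.0016 -0.0024  0.0007] | after roll [-0.0016 -0.0024  0.0007]
n 214 bottom [0.6781 0.1263] slope [ 0.03  -0.004] res 0.0008
mask u 188 230 v 157 222
```

arm_command --pt "0 -0.001 0.002" --pt "0 0 0.001" --pt "0 0 0" --roll '[0,0,0]'

```text
time_s: 10.25
eef_pos: [0.6797, 0.1265, 0.1191]
orientation: [-3.132, -0.007, 1.413]
contact_force: [0.1, 0.4, -2.1]
finger_gap: 0.0312
```

```bash
python3 go.py .6773 .1252 .1185 1.42; python3 tilt.py 94 .103
```

```text
t 10.25 pos [0.6797 0.1265 0.1191] rpy [-3.132 -0.007  1.413] F [ 0.1  0.4 -2.1] gap 0.0312
q [ 0.19  0.7  -0.64  1.41  0.42  1.18 -0.66]
roll -0.007 | tool d now [-0.0017 -0.0022  0.0006] | after roll [-0.0017 -0.0022  0.0006]
n 211 bottom [0.6779 0.1259] slope [0.033 0.011] res 0.0008
mask u 187 230 v 157 222
```

arm_command --pt "0 -0.001 0.004" --pt "0 0 0" --roll '[0,0]'

```text
time_s: 10.55
eef_pos: [0.6795, 0.1271, 0.119]
orientation: [-3.135, -0.007, 1.412]
contact_force: [-0.5, -0.4, -2.7]
finger_gap: 0.0309
```

```bash
python3 go.py .6773 .1252 .1185 1.42; python3 tilt.py 94 .103
```

```text
t 10.55 pos [0.6795 0.1271 0.119 ] rpy [-3.135 -0.007  1.412] F [-0.5 -0.4 -2.7] gap 0.0309
q [ 0.19  0.7  -0.64  1.41  0.42  1.17 -0.67]
roll -0.008 | tool d now [-0.0022 -0.0019  0.0005] | after roll [-0.0022 -0.0019  0.0005]
n 211 bottom [0.6788 0.1265] slope [0.022 0.009] res 0.0009
mask u 187 230 v 156 222
```

arm_command --pt "0 0 0" --pt "0 0 0" --pt "0 0 0" --pt "0 0 0" --pt "0 0 0" --roll '[0,0,0,0,0]' --gripper 0.07

```text
time_s: 11.22
eef_pos: [0.6794, 0.1272, 0.1176]
orientation: [-3.134, -0.007, 1.413]
contact_force: [-0.0, -0.8, 0.6]
finger_gap: 0.0682
```

arm_command --pt "0 0 -0.015" --pt "0 0 -0.03" --pt "0 0 -0.035" --pt "0 0 -0.035" --pt "0 0 -0.02" --pt "0 0 0" --roll '[0,0,0,0,0,0]'

```text
time_s: 11.98
eef_pos: [0.6805, 0.1266, 0.2626]
orientation: [-3.137, -0.009, 1.413]
contact_force: [-0.2, -0.0, -0.6]
finger_gap: 0.0699
```

```bash
python3 go.py .4675 -.262 .25 1.42; python3 tilt.py 94 .103 .6775 .125 .015;  python3 - <<'E'
from rig import eyes
import cv2
c=eyes.capture("side"); cv2.imwrite("pics/s8.png",cv2.resize(c["pixels"][120:240,160:310,::-1],None,fx=5,fy=5,interpolation=cv2.INTER_CUBIC))
E
```

```text
t 11.97 pos [0.6805 0.1266 0.2626] rpy [-3.137 -0.009  1.413] F [-0.2 -0.  -0.6] gap 0.0699
q [ 0.2   0.59 -0.69  1.27  0.35  1.41 -0.62]
roll -0.007 | tool d now [-0.4173 -0.1493  0.0093] | after roll [-0.4162 -0.1521  0.0093]
n 302 bottom [0.6795 0.1269] slope [-0.009 -0.006] res 0.0008
mask u 177 230 v 87 222
```

View pics/s8.png

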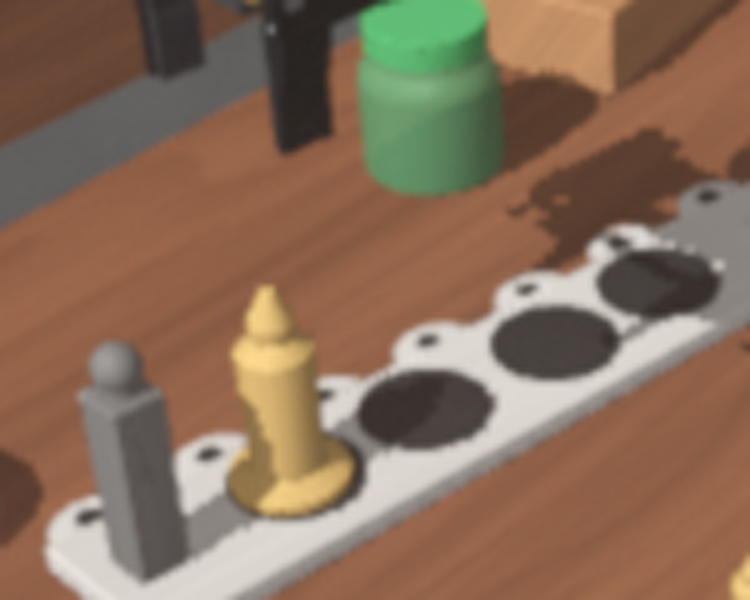

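arm_command --pt "-0.03 -0.011 0" --pt "-0.045 -0.016 0" --pt "-0.045 -0.016 0" --pt "-0.045 -0.016 0" --pt "-0.045 -0.016 0" --pt "-0.045 -0.016 0" --pt "-0.045 -0.016 0" --pt "-0.045 -0.016 0" --pt "-0.045 -0.016 0" --pt "-0.02 -0.007 0" --pt "0 0 0" --roll '[0,0,0,0,0,0,0,0,0,0,0]' --gripper 0.06

```text
time_s: 13.45
eef_pos: [0.4575, -0.2678, 0.2437]
orientation: [-3.113, -0.011, 1.411]
contact_force: [-0.6, 1.1, -0.2]
finger_gap: 0.0601
```

```bash
python3 go.py .468 -.263 .18 1.42; python3 - <<'E'
from h import *
from rig import eyes
c=eyes.capture("top"); W=cloud(c)
cv2.imwrite("pics/t2.png",cv2.resize(c["pixels"][100:200,190:390,::-1],None,fx=4,fy=4,interpolation=cv2.INTER_CUBIC))
Q=W.reshape(-1,3); d=np.hypot(*(Q[:,:2]-(.679,.126)).T)
q=Q[(d<.045)&(Q[:,2]>.027)&(Q[:,2]<.075)][:,:2]; print("94 shaft top",circ(q,.016,(.679,.126)),"tip",Q[(d<.03)&(Q[:,2]>.1)].mean(0))
E
```

```text
t 13.45 pos [ 0.4575 -0.2678  0.2437] rpy [-3.113 -0.011  1.411] F [-0.6  1.1 -0.2] gap 0.0601
q [ 0.96  0.23 -0.59  1.73  0.13  1.25  0.18]
roll -0.009 | tool d now [0.0057 0.0115 0.0635] | after roll [0.0056 0.0115 0.0635]
94 shaft top (array([0.67808158, 0.12674137]), np.float64(0.00032190612256024695)) tip [0.67606343 0.12613494 0.10531802]
```

View pics/t2.png

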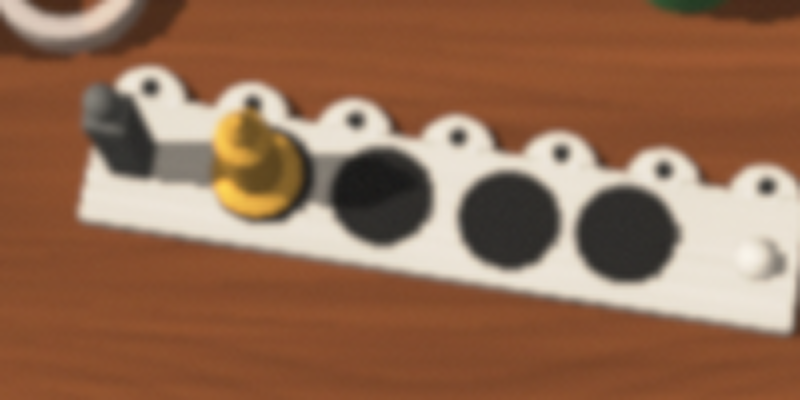

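arm_command --pt "0.006 0.011 0.01" --pt "0 0 0.025" --pt "0 0 0.025" --pt "0 0 0.01" --pt "0 0 0" --roll '[0,0,0,0,0]'

```text
time_s: 14.12
eef_pos: [0.4739, -0.2525, 0.1691]
orientation: [-3.113, -0.016, 1.424]
contact_force: [0.4, -0.2, 0.5]
finger_gap: 0.0599
```

```bash
python3 go.py .468 -.263 .098 1.42
```

```text
t 14.12 pos [ 0.4739 -0.2525  0.1691] rpy [-3.113 -0.016  1.424] F [ 0.4 -0.2  0.5] gap 0.0599
q [ 0.91  0.32 -0.59  1.79  0.19  1.12  0.12]
roll 0.004 | tool d now [-0.0123 -0.0023  0.071 ] | after roll [-0.0123 -0.0023  0.071 ]
```

```bash
cat >> go.py <<'E'
gp=np.array(s["eef_pos"])+Q.apply([0,0,.051]); d2=np.array([a[0]-gp[0],a[1]-gp[1],a[2]-s["eef_pos"][2]])
print("grasp pt",gp[:2].round(4),"GP d tool",R2.inv().apply(d2).round(4))
E
python3 go.py .468 -.263 .098 1.42
```

```text
t 14.12 pos [ 0.4739 -0.2525  0.1691] rpy [-3.113 -0.016  1.424] F [ 0.4 -0.2  0.5] gap 0.0599
q [ 0.91  0.32 -0.59  1.79  0.19  1.12  0.12]
roll 0.004 | tool d now [-0.0123 -0.0023  0.071 ] | after roll [-0.0123 -0.0023  0.071 ]
grasp pt [ 0.4726 -0.2515] GP d tool [-0.0131 -0.0008  0.071 ]
```

arm_command --pt "-0.01 -0.002 0.005" --pt "0 0 0.012" --pt "0 0 0" --roll '[0,0,0]'

```text
time_s: 14.5
eef_pos: [0.4708, -0.2626, 0.1523]
orientation: [-3.115, -0.015, 1.424]
contact_force: [-0.1, -0.2, -0.3]
finger_gap: 0.06
```

```bash
python3 go.py .468 -.263 .098 1.42
```

```text
t 14.5 pos [ 0.4708 -0.2626  0.1523] rpy [-3.115 -0.015  1.424] F [-0.1 -0.2 -0.3] gap 0.06
q [ 0.92  0.35 -0.58  1.8   0.2   1.08  0.12]
roll 0.004 | tool d now [-0.0016 -0.0013  0.0543] | after roll [-0.0016 -0.0013  0.0543]
grasp pt [ 0.4696 -0.2617] GP d tool [-0.0023  0.0001  0.0543]
```

arm_command --pt "-0.002 0 0.008" --pt "0 0 0.013" --pt "0 0 0.013" --pt "0 0 0.01" --pt "0 0 0.006" --pt "0 0 0" --roll '[0,0,0,0,0,0]'

```text
time_s: 15.25
eef_pos: [0.469, -0.2636, 0.0984]
orientation: [-3.115, -0.015, 1.424]
contact_force: [-0.6, -0.4, -0.1]
finger_gap: 0.06
```

```bash
python3 go.py .468 -.263 .098 1.42
```

```text
t 15.25 pos [ 0.469  -0.2636  0.0984] rpy [-3.115 -0.015  1.424] F [-0.6 -0.4 -0.1] gap 0.06
q [ 0.9   0.42 -0.56  1.84  0.25  0.98  0.09]
roll 0.004 | tool d now [ 0.0004 -0.0011  0.0005] | after roll [ 0.0004 -0.0011  0.0005]
grasp pt [ 0.4678 -0.2627] GP d tool [-0.0003  0.0003  0.0004]
```

Spot on. Close and lift.

arm_command --pt "0 0 0" --pt "0 0 0" --pt "0 0 0" --pt "0 0 0" --pt "0 0 0" --pt "0 0 0" --roll '[0,0,0,0,0,0]' --gripper 0.015

```text
time_s: 16.0
eef_pos: [0.4698, -0.2639, 0.0996]
orientation: [-3.117, -0.014, 1.424]
contact_force: [-0.2, -0.1, -0.9]
finger_gap: 0.0269
```

```bash
python3 go.py .468 -.263 .098 1.42
```

```text
t 16.0 pos [ 0.4698 -0.2639  0.0996] rpy [-3.117 -0.014  1.424] F [-0.2 -0.1 -0.9] gap 0.0269
q [ 0.9   0.41 -0.56  1.84  0.25  0.98  0.09]
roll 0.004 | tool d now [ 0.0006 -0.0019  0.0017] | after roll [ 0.0006 -0.0019  0.0017]
grasp pt [ 0.4686 -0.263 ] GP d tool [-0.0001 -0.0006  0.0016]
```

arm_command --pt "0 0 -0.008" --pt "0 0 -0.015" --pt "0 0 -0.02" --pt "0 0 -0.02" --pt "0 0 -0.015" --pt "0 0 -0.01" --pt "0 0 0" --roll '[0,0,0,0,0,0,0]'

```text
time_s: 16.88
eef_pos: [0.4717, -0.2654, 0.1942]
orientation: [-3.118, -0.014, 1.424]
contact_force: [-0.1, 0.7, -2.3]
finger_gap: 0.0272
```

```bash
python3 go.py .666 .0568 .195 1.42; python3 tilt.py 78 .0995
```

```text
t 16.88 pos [ 0.4717 -0.2654  0.1942] rpy [-3.118 -0.014  1.424] F [-0.1  0.7 -2.3] gap 0.0272
q [ 0.94  0.3  -0.59  1.76  0.17  1.16  0.15]
roll 0.004 | tool d now [0.3471 0.1451 0.0004] | after roll [0.3477 0.1437 0.0004]
grasp pt [ 0.4706 -0.2645] GP d tool [0.347  0.1449 0.0004]
n 164 bottom [ 0.4688 -0.2639] slope [ 0.043 -0.009] res 0.0011
mask u 383 413 v 83 141
```

arm_command --pt "0.01 0.004 0" --pt "0.02 0.008 0" --pt "0.025 0.0105 0" --pt "0.025 0.0105 0" --pt "0.025 0.0105 0" --pt "0.025 0.0105 0" --pt "0.025 0.0105 0" --pt "0.025 0.0105 0" --pt "0.025 0.0105 0" --pt "0.025 0.0105 0" --pt "0.025 0.0105 0" --pt "0.025 0.0105 0" --pt "0.025 0.0105 0" --pt "0.018 0.008 0" --pt "0.01 0.004 0" --pt "0 0 0" --roll '[0,0,0,0,0,0,0,0,0,0,0,0,0,0,0,0]'

```text
time_s: 18.92
eef_pos: [0.6596, 0.0681, 0.182]
orientation: [-3.097, -0.021, 1.431]
contact_force: [1.2, 0.1, -2.0]
finger_gap: 0.0269
```

```bash
python3 go.py .666 .0568 .115 1.42; python3 tilt.py 78 .0995
```

```text
t 18.93 pos [0.6596 0.0681 0.182 ] rpy [-3.097 -0.021  1.431] F [ 1.2  0.1 -2. ] gap 0.0269
q [ 0.3   0.6  -0.66  1.42  0.33  1.28 -0.52]
roll 0.011 | tool d now [-0.0118  0.0109  0.0664] | after roll [-0.0117  0.0111  0.0664]
grasp pt [0.6575 0.0695] GP d tool [-0.0127  0.0134  0.0662]
n 171 bottom [0.6548 0.0704] slope [ 0.074 -0.02 ] res 0.0007
mask u 213 253 v 120 215
```

arm_command --pt "-0.005 0.006 0" --pt "-0.005 0.006 0.003" --pt "0 0 0.01" --pt "0 0 0.01" --pt "0 0 0.01" --pt "0 0 0.005" --pt "0 0 0" --roll '[0,0,0,0,0,0,0]'

```text
time_s: 19.85
eef_pos: [0.6681, 0.0526, 0.1395]
orientation: [-3.095, -0.019, 1.426]
contact_force: [0.9, 0.3, -1.1]
finger_gap: 0.0268
```

```bash
python3 go.py .666 .0568 .115 1.42; python3 tilt.py 78 .0995
```

```text
t 19.85 pos [0.6681 0.0526 0.1395] rpy [-3.095 -0.019  1.426] F [ 0.9  0.3 -1.1] gap 0.0268
q [ 0.31  0.66 -0.64  1.43  0.36  1.22 -0.51]
roll 0.006 | tool d now [ 0.0034 -0.0016  0.0247] | after roll [ 0.0034 -0.0016  0.0247]
grasp pt [0.6659 0.0539] GP d tool [0.0025 0.0008 0.0245]
n 151 bottom [0.6632 0.0546] slope [ 0.068 -0.022] res 0.0009
mask u 217 255 v 134 211
```

arm_command --pt "0.003 0.003 0.005" --pt "0 0 0.006" --pt "0 0 0.003" --pt "0 0 0" --roll '[0,0,0,0]'

```text
time_s: 20.4
eef_pos: [0.6716, 0.0561, 0.1254]
orientation: [-3.097, -0.019, 1.427]
contact_force: [-0.4, 0.2, -2.0]
finger_gap: 0.027
```

```bash
python3 go.py .666 .0568 .115 1.42; python3 tilt.py 78 .0995
```

```text
t 20.4 pos [0.6716 0.0561 0.1254] rpy [-3.097 -0.019  1.427] F [-0.4  0.2 -2. ] gap 0.027
q [ 0.3   0.68 -0.64  1.43  0.37  1.2  -0.52]
roll 0.007 | tool d now [-0.0003 -0.0052  0.0107] | after roll [-0.0003 -0.0051  0.0107]
grasp pt [0.6695 0.0574] GP d tool [-0.0013 -0.0029  0.0105]
n 144 bottom [0.6673 0.0571] slope [0.046 0.015] res 0.0009
mask u 216 254 v 141 210
```

arm_command --pt "0 -0.002 0.003" --pt "0 0 0.004" --pt "0 0 0.003" --pt "0 0 0.002" --pt "0 0 0" --roll '[0,0,0,0,0]'

```text
time_s: 21.08
eef_pos: [0.6694, 0.0569, 0.1151]
orientation: [-3.098, -0.019, 1.426]
contact_force: [-0.0, -0.2, -1.4]
finger_gap: 0.0272
```

```bash
python3 go.py .666 .0568 .115 1.42; python3 tilt.py 78 .0995
```

```text
t 21.07 pos [0.6694 0.0569 0.1151] rpy [-3.098 -0.019  1.426] F [-0.  -0.2 -1.4] gap 0.0272
q [ 0.3   0.68 -0.63  1.45  0.38  1.18 -0.53]
roll 0.006 | tool d now [-0.0006 -0.0034  0.0003] | after roll [-0.0006 -0.0033  0.0003]
grasp pt [0.6674 0.0582] GP d tool [-0.0016 -0.0011  0.0002]
n 147 bottom [0.6658 0.0588] slope [ 0.037 -0.008] res 0.001
mask u 217 254 v 146 211
```

arm_command --pt "0 0 0.003" --pt "0 0 0.004" --pt "0 0 0.004" --pt "0 0 0.004" --roll '[0,0,0,0]'

```text
time_s: 21.62
eef_pos: [0.6694, 0.0578, 0.1146]
orientation: [-3.102, -0.016, 1.426]
contact_force: [-16.4, -4.7, 32.4]
finger_gap: 0.027
```

```bash
python3 go.py .666 .0568 .115 1.42; python3 tilt.py 78 .0995
```

```text
t 21.62 pos [0.6694 0.0578 0.1146] rpy [-3.102 -0.016  1.426] F [-16.4  -4.7  32.4] gap 0.027
q [ 0.29  0.68 -0.63  1.45  0.38  1.17 -0.53]
roll 0.006 | tool d now [-0.0015 -0.0032 -0.0003] | after roll [-0.0015 -0.0032 -0.0003]
grasp pt [0.6675 0.0589] GP d tool [-0.0023 -0.0012 -0.0004]
n 139 bottom [0.6656 0.0587] slope [0.043 0.005] res 0.0009
mask u 217 254 v 147 212
```

arm_command --pt "0 0 0" --pt "0 0 0" --roll '[0,0]'

```text
time_s: 21.92
eef_pos: [0.6696, 0.0577, 0.1155]
orientation: [-3.103, -0.016, 1.426]
contact_force: [0.0, -0.2, -0.9]
finger_gap: 0.0275
```

arm_command --pt "0 0 0" --pt "0 0 0" --pt "0 0 0" --pt "0 0 0" --pt "0 0 0" --roll '[0,0,0,0,0]' --gripper 0.07

```text
time_s: 22.55
eef_pos: [0.6696, 0.0578, 0.1144]
orientation: [-3.102, -0.016, 1.426]
contact_force: [0.9, 0.8, 1.1]
finger_gap: 0.0665
```

```bash
python3 go.py .666 .0568 .115 1.42; python3 tilt.py 78 .0995
```

```text
t 22.55 pos [0.6696 0.0578 0.1144] rpy [-3.102 -0.016  1.426] F [0.9 0.8 1.1] gap 0.0665
q [ 0.29  0.68 -0.63  1.45  0.38  1.17 -0.53]
roll 0.006 | tool d now [-0.0015 -0.0034 -0.0005] | after roll [-0.0015 -0.0034 -0.0005]
grasp pt [0.6677 0.0589] GP d tool [-0.0023 -0.0014 -0.0006]
n 196 bottom [0.6666 0.0594] slope [ 0.003 -0.012] res 0.0009
mask u 215 254 v 147 212
```

arm_command --pt "0 0 -0.015" --pt "0 0 -0.025" --pt "0 0 -0.03" --pt "0 0 -0.03" --pt "0 0 -0.015" --pt "0 0 0" --roll '[0,0,0,0,0,0]'

```text
time_s: 23.35
eef_pos: [0.6743, 0.0555, 0.2374]
orientation: [-3.105, -0.017, 1.426]
contact_force: [-0.4, 0.4, -0.5]
finger_gap: 0.0702
```

```bash
python3 go.py .49 .266 .23 1.42
```

```text
t 23.35 pos [0.6743 0.0555 0.2374] rpy [-3.105 -0.017  1.426] F [-0.4  0.4 -0.5] gap 0.0702
q [ 0.31  0.58 -0.67  1.32  0.32  1.38 -0.49]
roll 0.006 | tool d now [ 0.1815 -0.2122  0.0183] | after roll [ 0.1802 -0.2133  0.0183]
grasp pt [0.6725 0.0567] GP d tool [ 0.1794 -0.2114  0.0182]
```

arm_command --pt "0.006 -0.007 0" --pt "0.01 -0.012 0" --pt "0.014 -0.0165 0" --pt "0.014 -0.0165 0" --pt "0.014 -0.0165 0" --pt "0.014 -0.0165 0" --pt "0.014 -0.0165 0" --pt "0.014 -0.0165 0" --pt "0.014 -0.0165 0" --pt "0.014 -0.0165 0" --pt "0.014 -0.0165 0" --pt "0.014 -0.0165 0" --pt "0.01 -0.012 0" --pt "0.006 -0.007 0" --pt "0 0 0" --roll '[0,0,0,0,0,0,0,0,0,0,0,0,0,0,0]' --gripper 0.06

```text
time_s: 25.22
eef_pos: [0.483, 0.2696, 0.2453]
orientation: [-3.099, -0.016, 1.429]
contact_force: [0.4, -0.3, -0.4]
finger_gap: 0.0601
```

```bash
python3 go.py .49 .266 .15 1.42
```

```text
t 25.23 pos [0.483  0.2696 0.2453] rpy [-3.099 -0.016  1.429] F [ 0.4 -0.3 -0.4] gap 0.0601
q [ 0.12  0.33 -0.82  1.67  0.2   1.27 -0.88]
roll 0.009 | tool d now [-0.0042  0.0115  0.0948] | after roll [-0.0041  0.0115  0.0948]
grasp pt [0.481  0.2708] GP d tool [-0.0049  0.0137  0.0947]
```

arm_command --pt "-0.002 0.007 0.01" --pt "-0.002 0.005 0.015" --pt "0 0 0.02" --pt "0 0 0.02" --pt "0 0 0.015" --pt "0 0 0" --roll '[0,0,0,0,0,0]'

```text
time_s: 25.98
eef_pos: [0.4943, 0.2606, 0.1566]
orientation: [-3.096, -0.013, 1.423]
contact_force: [-1.0, -0.1, 1.2]
finger_gap: 0.0599
```

```bash
python3 go.py .49 .266 .086 1.42;  python3 - <<'E'
from rig import eyes
import cv2,numpy as np
c=eyes.capture("top"); a=cv2.resize(c["pixels"][100:250,140:390,::-1],None,fx=3,fy=3,interpolation=cv2.INTER_CUBIC);cv2.imwrite("pics/t3.png",a)
E
```

```text
t 25.98 pos [0.4943 0.2606 0.1566] rpy [-3.096 -0.013  1.423] F [-1.  -0.1  1.2] gap 0.0599
q [ 0.09  0.43 -0.78  1.74  0.29  1.12 -0.92]
roll 0.003 | tool d now [ 0.0038 -0.0018  0.0708] | after roll [ 0.0038 -0.0018  0.0708]
grasp pt [0.4921 0.2616] GP d tool [0.0031 0.0005 0.0707]
```

View pics/t3.png

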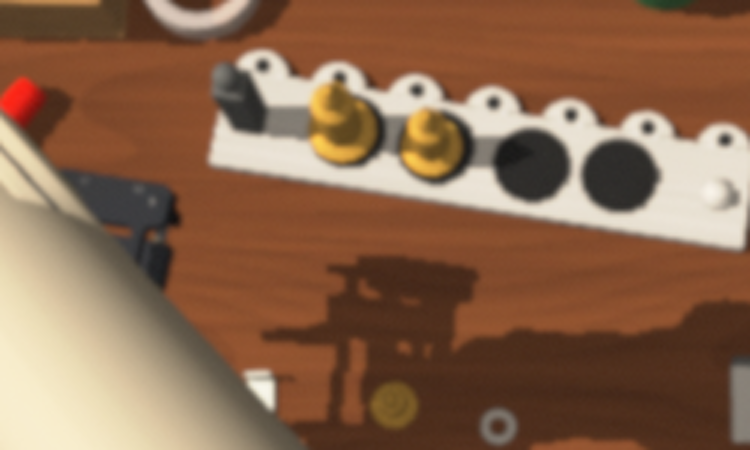

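arm_command --pt "0.003 0 0.008" --pt "0 0 0.015" --pt "0 0 0.015" --pt "0 0 0.013" --pt "0 0 0.01" --pt "0 0 0.005" --pt "0 0 0" --roll '[0,0,0,0,0,0,0]'

```text
time_s: 26.9
eef_pos: [0.4927, 0.2657, 0.0876]
orientation: [-3.098, -0.015, 1.423]
contact_force: [0.1, 0.1, 0.1]
finger_gap: 0.0597
```

```bash
python3 go.py .49 .266 .086 1.42;  python3 - <<'E'
from h import *
c=None
from rig import eyes
c=eyes.capture("top"); K,R,t=c["K"],c["R"],c["t"]
for z,f in((.015,"pad"),(.020,"foot")):
    H=K@np.c_[R[:,0],R[:,1],R@[0,0,z]+t]
    A=np.array([[0,-.0005,.76],[-.0005,0,.24],[0,0,1.]])
    im=cv2.warpPerspective(c["pixels"],H@A,(800,300),flags=cv2.INTER_CUBIC|cv2.WARP_INVERSE_MAP)
    cv2.imwrite(f"pics/rt_{f}.png",im[...,::-1])
E
```

```text
t 26.9 pos [0.4927 0.2657 0.0876] rpy [-3.098 -0.015  1.423] F [0.1 0.1 0.1] gap 0.0597
q [ 0.04  0.52 -0.74  1.79  0.36  1.   -0.98]
roll 0.003 | tool d now [-0.0002 -0.0026  0.0017] | after roll [-0.0002 -0.0026  0.0017]
grasp pt [0.4906 0.2668] GP d tool [-0.0009 -0.0004  0.0016]
```

View pics/rt_pad.png

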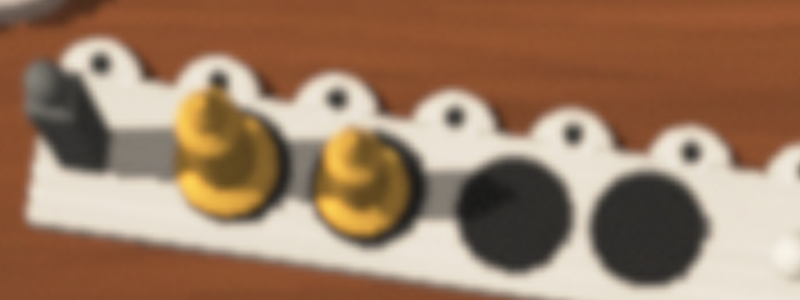

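arm_command --pt "0 0 0.001" --pt "0 0 0" --pt "0 0 0" --pt "0 0 0" --pt "0 0 0" --pt "0 0 0" --pt "0 0 0" --roll '[0,0,0,0,0,0,0]' --gripper 0.012

```text
time_s: 27.82
eef_pos: [0.4935, 0.2661, 0.0882]
orientation: [-3.1, -0.016, 1.422]
contact_force: [-0.1, -0.3, 0.7]
finger_gap: 0.023
```

arm_command --pt "0 0 -0.008" --pt "0 0 -0.015" --pt "0 0 -0.02" --pt "0 0 -0.02" --pt "0 0 -0.015" --pt "0 0 -0.008" --pt "0 0 0" --roll '[0,0,0,0,0,0,0]'

```text
time_s: 28.7
eef_pos: [0.4975, 0.2644, 0.182]
orientation: [-3.103, -0.017, 1.423]
contact_force: [0.1, 1.0, -2.0]
finger_gap: 0.023
```

```bash
python3 go.py .653 -.0165 .22 1.42;python3 tilt.py 62 .087; python3 - <<'E'
from rig import eyes
import cv2,numpy as np
c=eyes.capture("side"); cv2.imwrite("pics/s9.png",cv2.resize(c["pixels"][:,:,::-1],None,fx=1.25,fy=1.25))
E
```

```text
t 28.7 pos [0.4975 0.2644 0.182 ] rpy [-3.103 -0.017  1.423] F [ 0.1  1.  -2. ] gap 0.023
q [ 0.1   0.41 -0.79  1.71  0.27  1.16 -0.91]
roll 0.003 | tool d now [-0.2542  0.1936 -0.0499] | after roll [-0.2537  0.1942 -0.0499]
grasp pt [0.4956 0.2656] GP d tool [-0.2546  0.1962 -0.05  ]
n 104 bottom [0.4753 0.268 ] slope [ 0.672 -0.126] res 0.0011
mask u 197 246 v 197 268
```

View pics/s9.png

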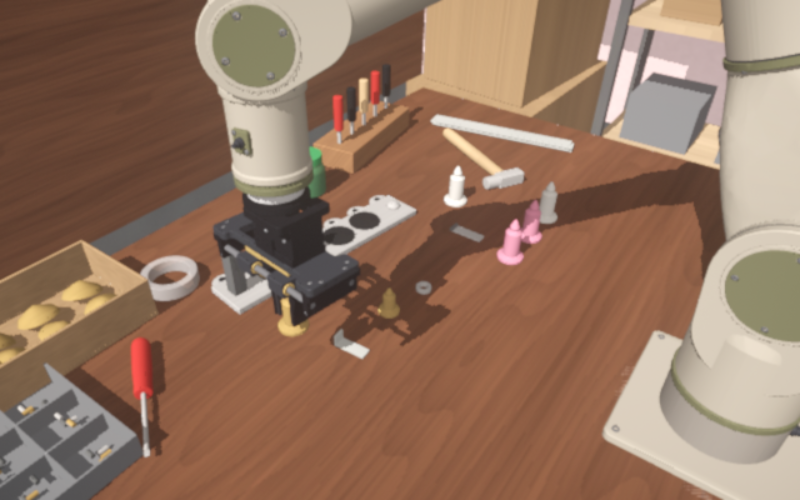

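arm_command --pt "-0.008 0.004 -0.01" --pt "-0.014 0.008 -0.01" --pt "-0.018 0.012 -0.005" --pt "-0.018 0.014 0" --pt "-0.018 0.014 0" --pt "-0.018 0.014 0" --pt "-0.018 0.014 0" --pt "-0.018 0.014 0" --pt "-0.018 0.014 0" --pt "-0.018 0.014 0" --pt "-0.018 0.014 0" --pt "-0.018 0.014 0" --pt "-0.018 0.014 0" --pt "-0.018 0.014 0" --pt "-0.01 0.01 0" --pt "0 0 0" --roll '[0,0,0,0,0,0,0,0,0,0,0,0,0,0,0,0]'

```text
time_s: 30.8
eef_pos: [0.6543, -0.0285, 0.1941]
orientation: [-3.096, -0.014, 1.421]
contact_force: [-0.7, -0.1, -1.0]
finger_gap: 0.0231
```

```bash
python3 go.py .653 -.0165 .14 1.42;python3 tilt.py 62 .087
```

```text
t 30.8 pos [ 0.6543 -0.0285  0.1941] rpy [-3.096 -0.014  1.421] F [-0.7 -0.1 -1. ] gap 0.0231
q [ 0.43  0.57 -0.64  1.43  0.31  1.29 -0.38]
roll 0.001 | tool d now [ 0.0109 -0.0007  0.0543] | after roll [ 0.0109 -0.0007  0.0543]
grasp pt [ 0.6522 -0.0274] GP d tool [0.0102 0.0016 0.0542]
n 82 bottom [ 0.6436 -0.0281] slope [ 0.256 -0.03 ] res 0.0011
mask u 248 283 v 97 155
```

arm_command --pt "0.005 0.001 0.005" --pt "0.005 0.001 0.01" --pt "0 0 0.015" --pt "0 0 0.015" --pt "0 0 0.01" --pt "0 0 0" --roll '[0,0,0,0,0,0]'

```text
time_s: 31.6
eef_pos: [0.6536, -0.0127, 0.1344]
orientation: [-3.094, -0.015, 1.426]
contact_force: [0.0, -0.6, -0.5]
finger_gap: 0.0233
```

```bash
python3 go.py .6545 -.0165 .1035 1.42
```

```text
t 31.6 pos [ 0.6536 -0.0127  0.1344] rpy [-3.094 -0.015  1.426] F [ 0.  -0.6 -0.5] gap 0.0233
q [ 0.4   0.63 -0.63  1.48  0.35  1.19 -0.42]
roll 0.006 | tool d now [-0.0041  0.0029  0.0308] | after roll [-0.0041  0.0029  0.0308]
grasp pt [ 0.6513 -0.0116] GP d tool [-0.0049  0.0053  0.0307]
```

arm_command --pt "-0.005 0.005 0.003" --pt "0 0 0.008" --pt "0 0 0.005" --pt "0 0 0" --roll '[0,0,0,0]'

```text
time_s: 32.1
eef_pos: [0.658, -0.019, 0.1178]
orientation: [-3.095, -0.015, 1.425]
contact_force: [-0.4, 0.5, -0.6]
finger_gap: 0.0229
```

```bash
python3 go.py .6545 -.0165 .1035 1.42;python3 tilt.py 62 .087; python3 - <<'E'
from rig import eyes
import cv2,numpy as np
c=eyes.capture("side"); cv2.imwrite("pics/s10.png",cv2.resize(c["pixels"][100:240,160:340,::-1],None,fx=4.3,fy=4.3,interpolation=cv2.INTER_CUBIC))
E
```

```text
t 32.1 pos [ 0.658  -0.019   0.1178] rpy [-3.095 -0.015  1.425] F [-0.4  0.5 -0.6] gap 0.0229
q [ 0.4   0.65 -0.62  1.48  0.36  1.17 -0.41]
roll 0.005 | tool d now [ 0.0018 -0.0031  0.0145] | after roll [ 0.0018 -0.0031  0.0145]
grasp pt [ 0.6557 -0.0179] GP d tool [ 0.001  -0.0008  0.0143]
n 75 bottom [ 0.6408 -0.0153] slope [ 0.424 -0.134] res 0.001
mask u 246 286 v 89 186
```

View pics/s10.png

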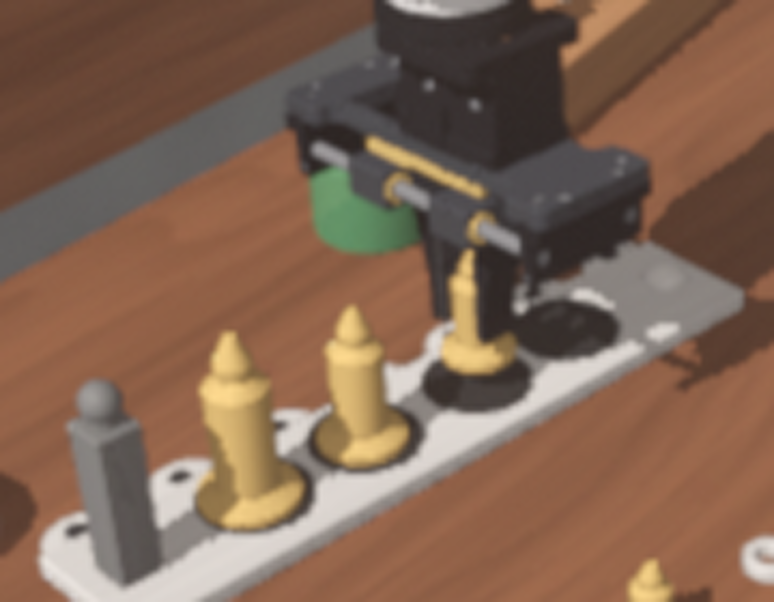

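arm_command --pt "0.001 -0.001 0.005" --pt "0 0 0.005" --pt "0 0 0.003" --pt "0 0 0" --roll '[0,0,0,0]'

```text
time_s: 32.7
eef_pos: [0.6567, -0.0171, 0.1048]
orientation: [-3.096, -0.015, 1.426]
contact_force: [-0.2, -0.4, -1.2]
finger_gap: 0.023
```

```bash
python3 go.py .6545 -.0165 .1035 1.42
```

```text
t 32.7 pos [ 0.6567 -0.0171  0.1048] rpy [-3.096 -0.015  1.426] F [-0.2 -0.4 -1.2] gap 0.023
q [ 0.4   0.66 -0.61  1.5   0.37  1.15 -0.42]
roll 0.006 | tool d now [ 0.0003 -0.0022  0.0014] | after roll [ 0.0002 -0.0022  0.0014]
grasp pt [ 0.6545 -0.016 ] GP d tool [-0.0005  0.0001  0.0013]
```

arm_command --pt "0 0 0.003" --pt "0 0 0.003" --roll '[0,0]'

```text
time_s: 32.95
eef_pos: [0.657, -0.0168, 0.1028]
orientation: [-3.097, -0.014, 1.425]
contact_force: [-16.6, -2.8, 35.1]
finger_gap: 0.0229
```

arm_command --pt "0 0 0" --pt "0 0 0" --roll '[0,0]'

```text
time_s: 33.2
eef_pos: [0.6574, -0.0169, 0.104]
orientation: [-3.099, -0.014, 1.425]
contact_force: [0.1, 0.2, -1.8]
finger_gap: 0.023
```

```bash
python3 go.py .6545 -.0165 .1035 1.42
```

```text
t 33.2 pos [ 0.6574 -0.0169  0.104 ] rpy [-3.099 -0.014  1.425] F [ 0.1  0.2 -1.8] gap 0.023
q [ 0.4   0.66 -0.61  1.5   0.37  1.14 -0.42]
roll 0.005 | tool d now [-0.0001 -0.0029  0.0006] | after roll [-0.0001 -0.0029  0.0006]
grasp pt [ 0.6554 -0.0158] GP d tool [-0.0008 -0.0008  0.0005]
```

arm_command --pt "0 0 0" --pt "0 0 0" --pt "0 0 0" --pt "0 0 0" --pt "0 0 0" --roll '[0,0,0,0,0]' --gripper 0.06

```text
time_s: 33.83
eef_pos: [0.6573, -0.0169, 0.1033]
orientation: [-3.098, -0.014, 1.425]
contact_force: [-0.1, -0.1, 0.7]
finger_gap: 0.0582
```

arm_command --pt "0 0 -0.015" --pt "0 0 -0.025" --pt "0 0 -0.03" --pt "0 0 -0.02" --pt "0 0 0" --roll '[0,0,0,0,0]'

```text
time_s: 34.45
eef_pos: [0.6615, -0.0186, 0.1994]
orientation: [-3.1, -0.015, 1.425]
contact_force: [-0.1, 0.3, 0.4]
finger_gap: 0.0603
```

```bash
python3 go.py .4705 .0822 .2 1.42;python3 tilt.py 62 .087 .653 -.0157 .015; python3 tilt.py 78 .087 .666 .057 .015;python3 tilt.py 94 .087 .677 .125 .015
```

```text
t 34.45 pos [ 0.6615 -0.0186  0.1994] rpy [-3.1   -0.015  1.425] F [-0.1  0.3  0.4] gap 0.0603
q [ 0.41  0.58 -0.64  1.41  0.32  1.3  -0.39]
roll 0.005 | tool d now [ 0.072  -0.2034  0.0089] | after roll [ 0.0709 -0.2038  0.0089]
grasp pt [ 0.6596 -0.0175] GP d tool [ 0.0702 -0.2017  0.0088]
n 99 bottom [ 0.6534 -0.0169] slope [ 0.012 -0.026] res 0.0012
mask u 244 279 v 96 192
n 182 bottom [0.6662 0.0592] slope [ 0.017 -0.014] res 0.0007
mask u 226 257 v 102 210
n 297 bottom [0.6788 0.1269] slope [-0.   -0.01] res 0.0008
mask u 206 241 v 178 222
```

arm_command --pt "0.003 -0.008 -0.005" --pt "0.005 -0.014 0" --pt "0.006 -0.018 0" --pt "0.006 -0.018 0" --pt "0.006 -0.018 0" --pt "0.006 -0.018 0" --pt "0.006 -0.018 0" --pt "0.006 -0.018 0" --pt "0.006 -0.018 0" --pt "0.006 -0.018 0" --pt "0.005 -0.014 0" --pt "0.003 -0.008 0" --pt "0 0 0" --roll '[0,0,0,0,0,0,0,0,0,0,0,0,0]'

```text
time_s: 36.22
eef_pos: [0.4696, 0.0769, 0.206]
orientation: [-3.083, -0.011, 1.428]
contact_force: [0.5, -0.8, 0.3]
finger_gap: 0.0598
```

```bash
python3 go.py .4705 .0822 .13 1.42
```

```text
t 36.23 pos [0.4696 0.0769 0.206 ] rpy [-3.083 -0.011  1.428] F [ 0.5 -0.8  0.3] gap 0.0598
q [ 0.49  0.18 -0.78  1.88  0.1   1.18 -0.48]
roll 0.008 | tool d now [0.0045 0.0046 0.0759] | after roll [0.0045 0.0046 0.0759]
grasp pt [0.4667 0.0779] GP d tool [0.004  0.0076 0.0757]
```

arm_command --pt "0.003 0.007 0.005" --pt "0 0 0.015" --pt "0 0 0.02" --pt "0 0 0.015" --pt "0 0 0.005" --pt "0 0 0" --roll '[0,0,0,0,0,0]'

```text
time_s: 36.98
eef_pos: [0.4748, 0.0794, 0.1404]
orientation: [-3.08, -0.013, 1.426]
contact_force: [0.1, 0.3, 0.2]
finger_gap: 0.0601
```

```bash
python3 go.py .4705 .0822 .082 1.42
```

```text
t 36.98 pos [0.4748 0.0794 0.1404] rpy [-3.08  -0.013  1.426] F [0.1 0.3 0.2] gap 0.0601
q [ 0.45  0.29 -0.76  1.93  0.19  1.05 -0.54]
roll 0.006 | tool d now [ 0.0014 -0.001   0.0586] | after roll [ 0.0014 -0.001   0.0586]
grasp pt [0.4718 0.0805] GP d tool [0.0008 0.0021 0.0584]
```

arm_command --pt "0.001 0.002 0.008" --pt "0 0 0.012" --pt "0 0 0.013" --pt "0 0 0.01" --pt "0 0 0.008" --pt "0 0 0.003" --pt "0 0 0" --roll '[0,0,0,0,0,0,0]'

```text
time_s: 37.85
eef_pos: [0.4741, 0.0814, 0.0831]
orientation: [-3.081, -0.013, 1.426]
contact_force: [-0.5, -0.0, -0.0]
finger_gap: 0.0601
```

```bash
python3 go.py .4705 .0822 .082 1.42; python3 - <<'E'
from rig import eyes
import cv2,numpy as np
c=eyes.capture("side"); cv2.imwrite("pics/s11.png",cv2.resize(c["pixels"][160:280,240:390,::-1],None,fx=5,fy=5,interpolation=cv2.INTER_CUBIC))
E
```

```text
t 37.85 pos [0.4741 0.0814 0.0831] rpy [-3.081 -0.013  1.426] F [-0.5 -0.  -0. ] gap 0.0601
q [ 0.4   0.38 -0.73  1.97  0.27  0.94 -0.61]
roll 0.006 | tool d now [ 0.0003 -0.0036  0.0014] | after roll [ 0.0002 -0.0036  0.0014]
grasp pt [0.4712 0.0825] GP d tool [-0.0004 -0.0006  0.0012]
```

View pics/s11.png

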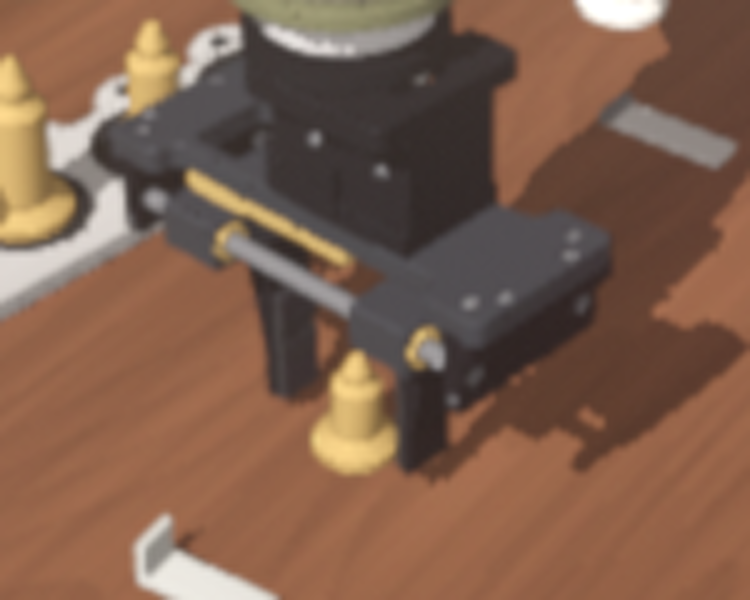

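arm_command --pt "0 0 0" --pt "0 0 0" --pt "0 0 0" --pt "0 0 0" --pt "0 0 0" --pt "0 0 0" --pt "0 0 0" --roll '[0,0,0,0,0,0,0]' --gripper 0.01

```text
time_s: 38.78
eef_pos: [0.475, 0.0814, 0.0844]
orientation: [-3.084, -0.013, 1.426]
contact_force: [0.3, -0.5, 0.7]
finger_gap: 0.0189
```

arm_command --pt "0 0 -0.008" --pt "0 0 -0.015" --pt "0 0 -0.02" --pt "0 0 -0.02" --pt "0 0 -0.015" --pt "0 0 -0.008" --pt "0 0 0" --roll '[0,0,0,0,0,0,0]'

```text
time_s: 39.65
eef_pos: [0.4802, 0.0797, 0.1767]
orientation: [-3.085, -0.013, 1.426]
contact_force: [-0.2, 0.8, -0.5]
finger_gap: 0.0189
```

```bash
python3 go.py .647 -.0828 .19 1.42; python3 - <<'E'
from rig import eyes
import cv2,numpy as np
c=eyes.capture("side"); cv2.imwrite("pics/s12.png",cv2.resize(c["pixels"][130:280,220:390,::-1],None,fx=4,fy=4,interpolation=cv2.INTER_CUBIC))
E
```

```text
t 39.65 pos [0.4802 0.0797 0.1767] rpy [-3.085 -0.013  1.426] F [-0.2  0.8 -0.5] gap 0.0189
q [ 0.46  0.25 -0.78  1.89  0.15  1.12 -0.52]
roll 0.006 | tool d now [-0.1366  0.1873 -0.0256] | after roll [-0.1355  0.1882 -0.0256]
grasp pt [0.4775 0.0808] GP d tool [-0.1361  0.191  -0.0258]
```

View pics/s12.png

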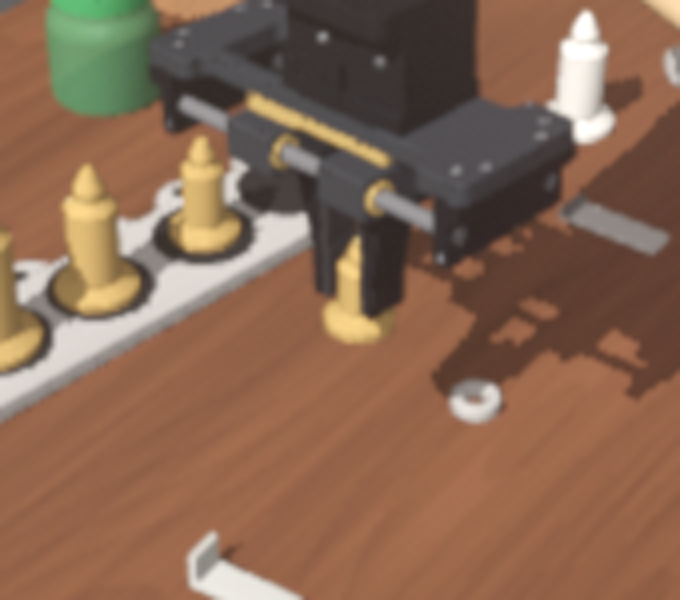

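arm_command --pt "-0.007 0.008 0" --pt "-0.009 0.013 0" --pt "-0.012 0.016 0" --pt "-0.012 0.016 0" --pt "-0.012 0.016 0" --pt "-0.012 0.016 0" --pt "-0.012 0.016 0" --pt "-0.012 0.016 0" --pt "-0.012 0.016 0" --pt "-0.012 0.016 0" --pt "-0.012 0.016 0" --pt "-0.009 0.013 0" --pt "-0.006 0.008 0" --pt "0 0 0" --roll '[0,0,0,0,0,0,0,0,0,0,0,0,0,0]'

```text
time_s: 41.45
eef_pos: [0.6548, -0.1032, 0.1567]
orientation: [-3.078, -0.011, 1.419]
contact_force: [-0.2, -0.6, -1.0]
finger_gap: 0.0186
```

```bash
python3 go.py .6473 -.083 .13 1.42
```

```text
t 41.45 pos [ 0.6548 -0.1032  0.1567] rpy [-3.078 -0.011  1.419] F [-0.2 -0.6 -1. ] gap 0.0186
q [ 0.51  0.63 -0.6   1.42  0.33  1.26 -0.28]
roll -0.001 | tool d now [ 0.0185 -0.0087  0.0275] | after roll [ 0.0185 -0.0087  0.0275]
grasp pt [ 0.6517 -0.1021] GP d tool [ 0.018  -0.0055  0.0273]
```

arm_command --pt "0.006 -0.002 0" --pt "0.007 -0.002 0.005" --pt "0.004 -0.001 0.01" --pt "0 0 0.008" --pt "0 0 0" --roll '[0,0,0,0,0]'

```text
time_s: 42.08
eef_pos: [0.6497, -0.0816, 0.1324]
orientation: [-3.077, -0.011, 1.422]
contact_force: [-0.8, -0.2, -0.3]
finger_gap: 0.019
```

```bash
python3 go.py .6473 -.083 .0995 1.42
```

```text
t 42.08 pos [ 0.6497 -0.0816  0.1324] rpy [-3.077 -0.011  1.422] F [-0.8 -0.2 -0.3] gap 0.019
q [ 0.49  0.64 -0.6   1.47  0.34  1.21 -0.31]
roll 0.002 | tool d now [-0.0021 -0.      0.033 ] | after roll [-0.0021 -0.      0.033 ]
grasp pt [ 0.6465 -0.0805] GP d tool [-0.0027  0.0033  0.0328]
```

arm_command --pt "-0.002 0.003 0.005" --pt "0 0 0.009" --pt "0 0 0.008" --pt "0 0 0.005" --pt "0 0 0" --roll '[0,0,0,0,0]'

```text
time_s: 42.7
eef_pos: [0.6507, -0.0844, 0.1031]
orientation: [-3.077, -0.011, 1.421]
contact_force: [-0.1, 0.4, 0.2]
finger_gap: 0.0186
```

```bash
python3 go.py .6473 -.083 .0995 1.42; python3 - <<'E'
from rig import eyes
import cv2,numpy as np
c=eyes.capture("side"); cv2.imwrite("pics/s13.png",cv2.resize(c["pixels"][100:240,180:340,::-1],None,fx=4.2,fy=4.2,interpolation=cv2.INTER_CUBIC))
E
```

```text
t 42.7 pos [ 0.6507 -0.0844  0.1031] rpy [-3.077 -0.011  1.421] F [-0.1  0.4  0.2] gap 0.0186
q [ 0.48  0.67 -0.59  1.48  0.36  1.17 -0.32]
roll 0.001 | tool d now [ 0.0008 -0.0034  0.0038] | after roll [ 0.0008 -0.0034  0.0038]
grasp pt [ 0.6476 -0.0834] GP d tool [ 0.0003 -0.0001  0.0036]
```

View pics/s13.png

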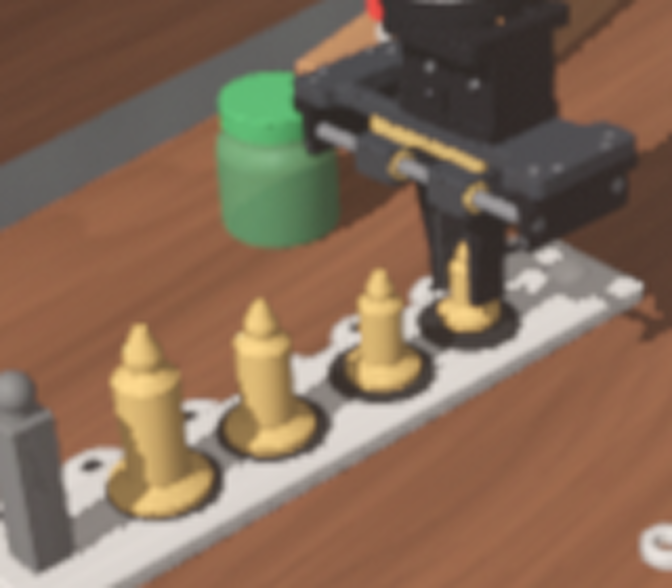

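Good; lower to contact.

arm_command --pt "0 0 0.002" --pt "0 0 0.002" --roll '[0,0]'

```text
time_s: 43.0
eef_pos: [0.651, -0.0843, 0.0998]
orientation: [-3.079, -0.011, 1.421]
contact_force: [-0.8, -0.1, -1.4]
finger_gap: 0.0191
```

arm_command --pt "0 0 0.002" --roll '[0]'

```text
time_s: 43.12
eef_pos: [0.651, -0.0842, 0.0992]
orientation: [-3.079, -0.011, 1.421]
contact_force: [-9.6, -0.2, 20.9]
finger_gap: 0.0188
```

```bash
python3 go.py .6473 -.083 .0995 1.42
```

```text
t 43.12 pos [ 0.651  -0.0842  0.0992] rpy [-3.079 -0.011  1.421] F [-9.6 -0.2 20.9] gap 0.0188
q [ 0.48  0.67 -0.59  1.48  0.37  1.16 -0.32]
roll 0.001 | tool d now [ 0.0006 -0.0038 -0.0001] | after roll [ 0.0006 -0.0038 -0.0001]
grasp pt [ 0.6479 -0.0831] GP d tool [ 0.0001 -0.0006 -0.0003]
```

arm_command --pt "0 0 0" --pt "0 0 0" --roll '[0,0]'

```text
time_s: 43.38
eef_pos: [0.6512, -0.0842, 0.0998]
orientation: [-3.08, -0.011, 1.421]
contact_force: [-0.1, 0.6, -0.7]
finger_gap: 0.0188
```

arm_command --pt "0 0 0" --pt "0 0 0" --pt "0 0 0" --pt "0 0 0" --pt "0 0 0" --roll '[0,0,0,0,0]' --gripper 0.06

```text
time_s: 44.0
eef_pos: [0.6512, -0.0842, 0.0994]
orientation: [-3.08, -0.011, 1.421]
contact_force: [0.4, -0.6, 0.1]
finger_gap: 0.0573
```

arm_command --pt "0 0 -0.015" --pt "0 0 -0.03" --pt "0 0 -0.035" --pt "0 0 -0.035" --pt "0 0 -0.02" --pt "-0.02 -0.01 0" --pt "-0.035 -0.02 0" --pt "-0.035 -0.02 0" --pt "-0.035 -0.02 0" --pt "-0.035 -0.02 0" --pt "-0.03 -0.02 0" --pt "0 0 0" --roll '[0,0,0,0,0,0,0,0,0,0,0,0]'

```text
time_s: 45.5
eef_pos: [0.5204, -0.2623, 0.2566]
orientation: [-3.091, -0.01, 1.423]
contact_force: [0.8, -0.2, 0.2]
finger_gap: 0.0599
```

```bash
python3 - <<'E'
from h import *
from rig import eyes,status
print(status.sense()["eef_pos"])
G={94:(.678,.126),78:(.6665,.0585),62:(.6535,-.016),46:(.6455,-.0824)}
PT={94:(.6772,.1237),78:(.6659,.0554),62:(.6529,-.0171),46:(.6456,-.0838)}
PS={94:(.6773,.1257),78:(.666,.0582),62:(.6531,-.0142),46:(.6455,-.0809)}
ims=[]
for n,PP in(("top",PT),("side",PS)):
    c=eyes.capture(n); W=cloud(c).reshape(-1,3)
    A=np.array([[0,-.0005,.76],[-.0005,0,.24],[0,0,1.]])
    H=c["K"]@np.c_[c["R"][:,0],c["R"][:,1],c["R"]@[0,0,.015]+c["t"]]
    ims.append(cv2.warpPerspective(c["pixels"],H@A,(800,300),flags=cv2.INTER_CUBIC|cv2.WARP_INVERSE_MAP))
    for k,g in G.items():
        r,a,b,rf=SP[k]; d=np.hypot(*(W[:,:2]-g).T)
        q=W[(d<.04)&(W[:,2]>.015+(a+3)/1e3)&(W[:,2]<.015+(b-1)/1e3)][:,:2]; x,e=circ(q,r,g)
        print(n,k,len(q),x.round(4),"minus pad mm",((x-PP[k])*1e3).round(1),"zmax",np.nanmax(W[d<.03][:,2]).round(3))
    cv2.imwrite(f"pics/end_{n}.png",c["pixels"][...,::-1])
cv2.imwrite("pics/endr.png",np.vstack(ims)[...,::-1])
E
```

```text
[ 0.52035779 -0.26226202  0.25657065]
top 94 117 [0.6781 0.1269] minus pad mm [0.9 3.2] zmax 0.112
top 78 73 [0.6658 0.059 ] minus pad mm [-0.1  3.6] zmax 0.097
top 62 42 [ 0.653  -0.0171] minus pad mm [0.1 0. ] zmax 0.078
top 46 26 [ 0.6463 -0.0837] minus pad mm [0.7 0.1] zmax 0.064
side 94 332 [0.679  0.1265] minus pad mm [1.7 0.8] zmax 0.108
side 78 214 [0.6668 0.0587] minus pad mm [0.8 0.5] zmax 0.092
side 62 125 [ 0.6537 -0.0172] minus pad mm [ 0.6 -3. ] zmax 0.076
side 46 60 [ 0.6472 -0.0834] minus pad mm [ 1.7 -2.5] zmax 0.059
```

View pics/endr.png

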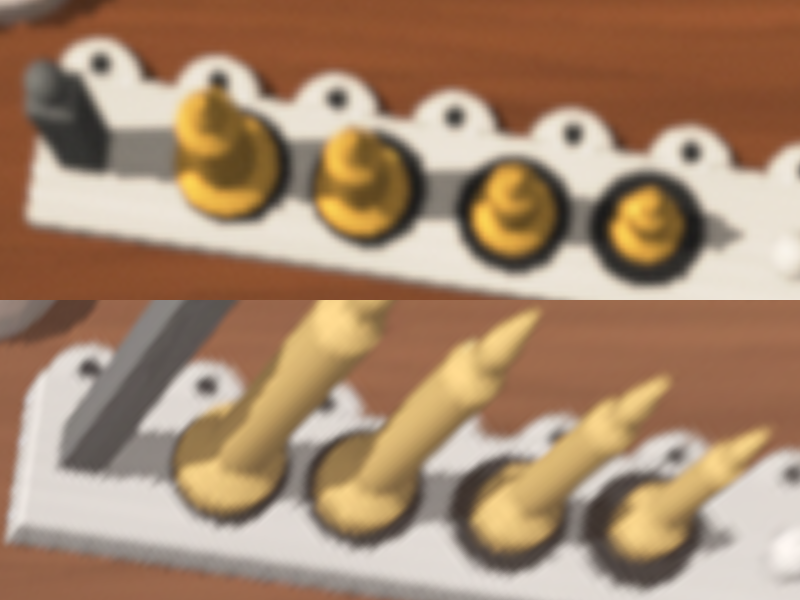

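View pics/end_side.png

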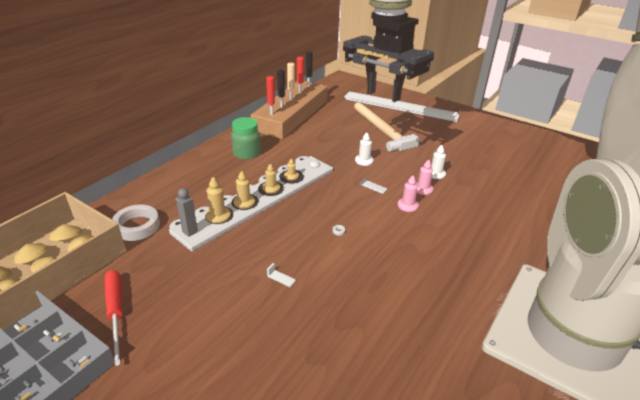

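```bash
python3 go.py .667 .059 .2566 1.42
```

```text
t 45.6 pos [ 0.5223 -0.2591  0.2565] rpy [-3.092 -0.012  1.428] F [ 0.2  1.2 -0.2] gap 0.0601
q [ 0.87  0.36 -0.61  1.56  0.2   1.34  0.09]
roll 0.008 | tool d now [ 0.3355  0.0979 -0.001 ] | after roll [ 0.3362  0.0953 -0.001 ]
grasp pt [ 0.5199 -0.2582] GP d tool [ 0.3356  0.0978 -0.0011]
```

arm_command --pt "0.01 0.003 0" --pt "0.018 0.005 0" --pt "0.023 0.007 0" --pt "0.023 0.007 0" --pt "0.023 0.007 0" --pt "0.023 0.007 0" --pt "0.023 0.007 0" --pt "0.023 0.007 0" --pt "0.023 0.007 0" --pt "0.023 0.007 0" --pt "0.023 0.007 0" --pt "0.023 0.007 0" --pt "0.023 0.007 0" --pt "0.023 0.007 0" --pt "0.018 0.005 0" --pt "0.01 0.003 0" --pt "0 0 0" --roll '[0,0,0,0,0,0,0,0,0,0,0,0,0,0,0,0,0]'

```text
time_s: 47.72
eef_pos: [0.6713, 0.1114, 0.258]
orientation: [-3.09, -0.027, 1.469]
contact_force: [0.1, -0.3, 0.3]
finger_gap: 0.0599
```

```bash
python3 go.py .667 .059 .19 1.42
```

```text
t 47.73 pos [0.6713 0.1114 0.258 ] rpy [-3.09  -0.027  1.469] F [ 0.1 -0.3  0.3] gap 0.0599
q [ 0.24  0.59 -0.7   1.27  0.32  1.43 -0.53]
roll 0.049 | tool d now [-0.0544  0.0045  0.0664] | after roll [-0.0541  0.0071  0.0664]
grasp pt [0.6688 0.1131] GP d tool [-0.0554  0.0098  0.0662]
```

```bash
python3 go.py .6785 .1267 .2 1.42
```

```text
t 47.73 pos [0.6713 0.1114 0.258 ] rpy [-3.09  -0.027  1.469] F [ 0.1 -0.3  0.3] gap 0.0599
q [ 0.24  0.59 -0.7   1.27  0.32  1.43 -0.53]
roll 0.049 | tool d now [0.0144 0.0086 0.058 ] | after roll [0.0148 0.0079 0.058 ]
grasp pt [0.6688 0.1131] GP d tool [0.0135 0.0106 0.0579]
```

arm_command --pt "0.006 0.006 0.005" --pt "0.006 0.006 0.01" --pt "0 0 0.018" --pt "0 0 0.015" --pt "0 0 0" --roll '[0.03,0.018,0,0,0]'

```text
time_s: 48.35
eef_pos: [0.6825, 0.1219, 0.2047]
orientation: [-3.087, -0.022, 1.415]
contact_force: [-0.7, -0.0, 0.5]
finger_gap: 0.0598
```

```bash
python3 go.py .6785 .1267 .118 1.42
```

```text
t 48.35 pos [0.6825 0.1219 0.2047] rpy [-3.087 -0.022  1.415] F [-0.7 -0.   0.5] gap 0.0598
q [ 0.21  0.66 -0.67  1.29  0.35  1.36 -0.6 ]
roll -0.005 | tool d now [0.0022 0.     0.0869] | after roll [0.0022 0.     0.0869]
grasp pt [0.6799 0.1234] GP d tool [0.001  0.0028 0.0867]
```

arm_command --pt "0.001 0.003 0.008" --pt "0 0 0.014" --pt "0 0 0.014" --pt "0 0 0.01" --pt "0 0 0" --roll '[0,0,0,0,0]'

```text
time_s: 48.98
eef_pos: [0.6834, 0.1234, 0.1555]
orientation: [-3.087, -0.022, 1.414]
contact_force: [-0.2, 0.1, 0.9]
finger_gap: 0.0599
```

```bash
python3 go.py .6785 .1267 .1185 1.42
```

```text
t 48.98 pos [0.6834 0.1234 0.1555] rpy [-3.087 -0.022  1.414] F [-0.2  0.1  0.9] gap 0.0599
q [ 0.2   0.7  -0.66  1.34  0.37  1.28 -0.62]
roll -0.006 | tool d now [ 0.0016 -0.0033  0.0373] | after roll [ 0.0017 -0.0033  0.0373]
grasp pt [0.6808 0.125 ] GP d tool [ 0.0005 -0.0005  0.0372]
```

arm_command --pt "0 -0.001 0.008" --pt "0 0 0.01" --pt "0 0 0.01" --pt "0 0 0.005" --pt "0 0 0" --roll '[0,0,0,0,0]'

```text
time_s: 49.6
eef_pos: [0.6808, 0.1248, 0.1208]
orientation: [-3.088, -0.023, 1.414]
contact_force: [-0.4, -0.4, 0.3]
finger_gap: 0.0599
```

```bash
python3 go.py .6785 .1267 .1185 1.42
```

```text
t 49.6 pos [0.6808 0.1248 0.1208] rpy [-3.088 -0.023  1.414] F [-0.4 -0.4  0.3] gap 0.0599
q [ 0.2   0.73 -0.65  1.37  0.39  1.22 -0.63]
roll -0.006 | tool d now [ 0.0015 -0.0024  0.0025] | after roll [ 0.0015 -0.0024  0.0025]
grasp pt [0.6782 0.1264] GP d tool [0.0003 0.0003 0.0023]
```

Close, lift slightly.

arm_command --pt "0 0 0" --pt "0 0 0" --pt "0 0 0" --pt "0 0 0" --pt "0 0 0" --pt "0 0 0" --roll '[0,0,0,0,0,0]' --gripper 0.02

```text
time_s: 50.35
eef_pos: [0.6815, 0.1248, 0.1219]
orientation: [-3.09, -0.023, 1.414]
contact_force: [0.2, -0.2, -1.2]
finger_gap: 0.0316
```

arm_command --pt "0 0 -0.004" --pt "0 0 -0.003" --pt "0 0 0" --roll '[0,0,0]'

```text
time_s: 50.72
eef_pos: [0.6815, 0.1245, 0.1289]
orientation: [-3.088, -0.023, 1.414]
contact_force: [0.1, -0.3, -2.9]
finger_gap: 0.0313
```

```bash
python3 go.py .678 .1234 .1195 1.42;python3 tilt.py 94 .106
```

```text
t 50.73 pos [0.6815 0.1245 0.1289] rpy [-3.088 -0.023  1.414] F [ 0.1 -0.3 -2.9] gap 0.0313
q [ 0.2   0.72 -0.65  1.37  0.39  1.23 -0.63]
roll -0.006 | tool d now [-0.0018 -0.0028  0.0096] | after roll [-0.0018 -0.0028  0.0096]
grasp pt [0.679  0.1261] GP d tool [-0.003  -0.0001  0.0094]
n 229 bottom [0.6782 0.1265] slope [ 0.009 -0.   ] res 0.0007
mask u 187 240 v 152 220
```

arm_command --pt "-0.003 0 0" --pt "0 0 0" --roll '[0,0]'

```text
time_s: 51.02
eef_pos: [0.6808, 0.1211, 0.1284]
orientation: [-3.088, -0.022, 1.414]
contact_force: [-0.7, -0.0, -1.2]
finger_gap: 0.0316
```

```bash
python3 go.py .678 .1234 .1215 1.42;python3 tilt.py 94 .106
```

```text
t 51.02 pos [0.6808 0.1211 0.1284] rpy [-3.088 -0.022  1.414] F [-0.7 -0.  -1.2] gap 0.0316
q [ 0.2   0.72 -0.65  1.37  0.39  1.23 -0.63]
roll -0.006 | tool d now [ 0.0017 -0.0027  0.0071] | after roll [ 0.0017 -0.0027  0.0071]
grasp pt [0.6782 0.1227] GP d tool [0.0005 0.     0.007 ]
n 240 bottom [0.6766 0.1232] slope [ 0.03  -0.007] res 0.0008
mask u 188 242 v 151 219
```

arm_command --pt "0 0 0.003" --pt "0 0 0.003" --roll '[0,0]'

```text
time_s: 51.32
eef_pos: [0.6804, 0.1217, 0.1222]
orientation: [-3.088, -0.023, 1.414]
contact_force: [-0.5, 0.2, -2.1]
finger_gap: 0.0311
```

arm_command --pt "0 0 0.002" --roll '[0]'

```text
time_s: 51.45
eef_pos: [0.6804, 0.122, 0.1218]
orientation: [-3.088, -0.023, 1.414]
contact_force: [-9.6, -4.5, 23.1]
finger_gap: 0.0314
```

```bash
python3 go.py .678 .1234 .1215 1.42;python3 tilt.py 94 .106
```

```text
t 51.45 pos [0.6804 0.122  0.1218] rpy [-3.088 -0.023  1.414] F [-9.6 -4.5 23.1] gap 0.0314
q [ 0.2   0.72 -0.65  1.38  0.39  1.22 -0.63]
roll -0.006 | tool d now [ 0.001  -0.0026  0.0004] | after roll [ 0.001  -0.0026  0.0004]
grasp pt [0.6779 0.1235] GP d tool [-0.0001  0.0001  0.0003]
n 234 bottom [0.6765 0.1237] slope [ 0.035 -0.001] res 0.0008
mask u 189 241 v 154 222
```

Contact, on target. Release and lift.

arm_command --pt "0 0 0" --pt "0 0 0" --roll '[0,0]'

```text
time_s: 51.75
eef_pos: [0.6805, 0.1221, 0.122]
orientation: [-3.089, -0.023, 1.414]
contact_force: [-0.2, 0.3, -1.6]
finger_gap: 0.0313
```

arm_command --pt "0 0 0" --pt "0 0 0" --pt "0 0 0" --pt "0 0 0" --pt "0 0 0" --roll '[0,0,0,0,0]' --gripper 0.06

```text
time_s: 52.38
eef_pos: [0.6807, 0.1223, 0.1219]
orientation: [-3.089, -0.023, 1.414]
contact_force: [-0.2, -0.7, -1.2]
finger_gap: 0.0596
```

arm_command --pt "0 0 -0.01" --pt "0 0 -0.02" --pt "0 0 -0.025" --pt "0 0 -0.025" --pt "0 0 -0.015" --pt "0 0 0" --roll '[0,0,0,0,0,0]'

```text
time_s: 53.12
eef_pos: [0.6862, 0.1195, 0.2261]
orientation: [-3.093, -0.025, 1.414]
contact_force: [0.0, -0.3, -0.0]
finger_gap: 0.0604
```

```bash
python3 go.py .667 .059 .21 1.42;python3 tilt.py 94 .106 .677 .1235 .015
```

```text
t 53.12 pos [0.6862 0.1195 0.2261] rpy [-3.093 -0.025  1.414] F [ 0.  -0.3 -0. ] gap 0.0604
q [ 0.21  0.64 -0.68  1.27  0.34  1.39 -0.59]
roll -0.006 | tool d now [-0.0632 -0.0089  0.015 ] | after roll [-0.0631 -0.0092  0.015 ]
grasp pt [0.684  0.1212] GP d tool [-0.0644 -0.0068  0.0148]
n 302 bottom [0.6775 0.124 ] slope [-0.002 -0.003] res 0.0007
mask u 182 242 v 104 222
```

arm_command --pt "-0.008 -0.002 0" --pt "-0.013 -0.002 0" --pt "-0.014 -0.001 0" --pt "-0.013 -0.001 0" --pt "-0.008 0 0" --pt "0 0 0.01" --pt "0 0 0" --roll '[0,0,0,0,0,0,0]'

```text
time_s: 54.05
eef_pos: [0.6685, 0.0595, 0.21]
orientation: [-3.088, -0.022, 1.413]
contact_force: [-0.3, 0.6, 0.6]
finger_gap: 0.06
```

```bash
python3 go.py .667 .059 .16 1.42
```

```text
t 54.05 pos [0.6685 0.0595 0.21  ] rpy [-3.088 -0.022  1.413] F [-0.3  0.6  0.6] gap 0.06
q [ 0.31  0.6  -0.68  1.36  0.33  1.34 -0.52]
roll -0.007 | tool d now [-0.0019  0.0013  0.05  ] | after roll [-0.0019  0.0013  0.05  ]
grasp pt [0.666  0.0611] GP d tool [-0.003   0.004   0.0498]
```

arm_command --pt "-0.003 0.004 0.008" --pt "0 0 0.014" --pt "0 0 0.014" --pt "0 0 0.01" --pt "0 0 0" --roll '[0,0,0,0,0]'

```text
time_s: 54.68
eef_pos: [0.6692, 0.0588, 0.1592]
orientation: [-3.086, -0.023, 1.415]
contact_force: [-1.1, -0.5, 0.1]
finger_gap: 0.06
```

```bash
python3 go.py .667 .059 .116 1.42
```

```text
t 54.67 pos [0.6692 0.0588 0.1592] rpy [-3.086 -0.023  1.415] F [-1.1 -0.5  0.1] gap 0.06
q [ 0.31  0.65 -0.66  1.4   0.35  1.26 -0.53]
roll -0.005 | tool d now [-0.0011  0.0002  0.0432] | after roll [-0.0011  0.0002  0.0432]
grasp pt [0.6666 0.0604] GP d tool [-0.0023  0.003   0.043 ]
```

arm_command --pt "-0.002 0.003 0.008" --pt "0 0 0.012" --pt "0 0 0.012" --pt "0 0 0.008" --pt "0 0 0.003" --pt "0 0 0" --roll '[0,0,0,0,0,0]'

```text
time_s: 55.42
eef_pos: [0.67, 0.0577, 0.1134]
orientation: [-3.086, -0.023, 1.415]
contact_force: [-0.0, 0.2, 0.4]
finger_gap: 0.0599
```

```bash
python3 go.py .667 .059 .116 1.42
```

```text
t 55.42 pos [0.67   0.0577 0.1134] rpy [-3.086 -0.023  1.415] F [-0.   0.2  0.4] gap 0.0599
q [ 0.3   0.7  -0.64  1.44  0.38  1.19 -0.54]
roll -0.005 | tool d now [ 0.0009 -0.0033 -0.0024] | after roll [ 0.0009 -0.0033 -0.0024]
grasp pt [0.6674 0.0593] GP d tool [-0.0003 -0.0005 -0.0026]
```

arm_command --pt "0 0 -0.002" --pt "0 0 0" --pt "0 0 0" --pt "0 0 0" --pt "0 0 0" --pt "0 0 0" --pt "0 0 0" --roll '[0,0,0,0,0,0,0]' --gripper 0.015

```text
time_s: 56.3
eef_pos: [0.6707, 0.0577, 0.1169]
orientation: [-3.088, -0.023, 1.415]
contact_force: [-0.2, -0.3, 0.5]
finger_gap: 0.0272
```

```bash
python3 go.py .667 .059 .116 1.42;python3 tilt.py 78 .1
```

```text
t 56.3 pos [0.6707 0.0577 0.1169] rpy [-3.088 -0.023  1.415] F [-0.2 -0.3  0.5] gap 0.0272
q [ 0.3   0.69 -0.64  1.43  0.38  1.19 -0.54]
roll -0.005 | tool d now [ 0.0007 -0.0038  0.0011] | after roll [ 0.0007 -0.0038  0.0011]
grasp pt [0.6682 0.0593] GP d tool [-0.0005 -0.0011  0.0009]
n 144 bottom [0.6665 0.0586] slope [0.031 0.011] res 0.0009
mask u 216 254 v 145 211
```

arm_command --pt "0 0 -0.004" --pt "0 0 -0.003" --pt "-0.003 0 0" --pt "0 0 0" --roll '[0,0,0,0]'

```text
time_s: 56.85
eef_pos: [0.6701, 0.054, 0.1236]
orientation: [-3.087, -0.023, 1.415]
contact_force: [1.0, -0.3, -2.1]
finger_gap: 0.0274
```

```bash
python3 go.py .667 .0557 .116 1.42;python3 tilt.py 78 .1
```

```text
t 56.85 pos [0.6701 0.054  0.1236] rpy [-3.087 -0.023  1.415] F [ 1.  -0.3 -2.1] gap 0.0274
q [ 0.31  0.68 -0.65  1.43  0.37  1.2  -0.53]
roll -0.005 | tool d now [ 0.001  -0.0029  0.0078] | after roll [ 0.001  -0.0029  0.0078]
grasp pt [0.6676 0.0556] GP d tool [-0.0002 -0.0002  0.0076]
n 144 bottom [0.6652 0.0552] slope [ 0.042 -0.002] res 0.0009
mask u 217 255 v 141 210
```

arm_command --pt "0 0 0.003" --pt "0 0 0.003" --roll '[0,0]'

```text
time_s: 57.15
eef_pos: [0.6698, 0.0546, 0.1173]
orientation: [-3.087, -0.023, 1.415]
contact_force: [0.6, 0.7, -1.9]
finger_gap: 0.027
```

arm_command --pt "0 0 0.002" --roll '[0]'

```text
time_s: 57.28
eef_pos: [0.6698, 0.0549, 0.1166]
orientation: [-3.087, -0.023, 1.415]
contact_force: [-9.5, -2.2, 22.6]
finger_gap: 0.027
```

```bash
python3 go.py .667 .0557 .116 1.42;python3 tilt.py 78 .1
```

```text
t 57.27 pos [0.6698 0.0549 0.1166] rpy [-3.087 -0.023  1.415] F [-9.5 -2.2 22.6] gap 0.027
q [ 0.31  0.69 -0.64  1.44  0.38  1.19 -0.54]
roll -0.005 | tool d now [ 0.0003 -0.0028  0.0008] | after roll [ 0.0004 -0.0028  0.0008]
grasp pt [0.6672 0.0565] GP d tool [-0.0008 -0.0001  0.0006]
n 143 bottom [0.6649 0.0559] slope [0.046 0.005] res 0.0009
mask u 218 256 v 145 211
```

arm_command --pt "0 0 0" --pt "0 0 0" --roll '[0,0]'

```text
time_s: 57.58
eef_pos: [0.6699, 0.055, 0.1169]
orientation: [-3.088, -0.023, 1.415]
contact_force: [0.8, -0.6, -0.3]
finger_gap: 0.027
```

arm_command --pt "0 0 0" --pt "0 0 0" --pt "0 0 0" --pt "0 0 0" --pt "0 0 0" --roll '[0,0,0,0,0]' --gripper 0.06

```text
time_s: 58.2
eef_pos: [0.6701, 0.0552, 0.1167]
orientation: [-3.088, -0.023, 1.415]
contact_force: [0.3, 0.1, 0.1]
finger_gap: 0.0589
```

arm_command --pt "0 0 -0.012" --pt "0 0 -0.025" --pt "0 0 -0.03" --pt "0 0 -0.035" --pt "0 0 -0.025" --pt "-0.02 -0.01 0" --pt "-0.035 -0.015 0" --pt "-0.035 -0.015 0" --pt "-0.035 -0.015 0" --pt "-0.035 -0.015 0" --pt "-0.035 -0.015 0" --pt "-0.035 -0.015 0" --pt "-0.03 -0.01 0" --pt "0 0 0" --roll '[0,0,0,0,0,0,0,0,0,0,0,0,0,0]'

```text
time_s: 59.95
eef_pos: [0.5245, -0.1949, 0.2595]
orientation: [-3.1, -0.024, 1.417]
contact_force: [0.2, 0.6, 0.0]
finger_gap: 0.0597
```

```bash
python3 - <<'E'
from h import *
from rig import eyes,status
s=status.sense(); print(s["time_s"],s["eef_pos"])
G={94:(.678,.124),78:(.6665,.056),62:(.6535,-.016),46:(.6455,-.0824)}
PT={94:(.6772,.1237),78:(.6659,.0554),62:(.6529,-.0171),46:(.6456,-.0838)}
PS={94:(.6773,.1257),78:(.666,.0582),62:(.6531,-.0142),46:(.6455,-.0809)}
ims=[]
for n,PP in(("top",PT),("side",PS)):
    c=eyes.capture(n); W=cloud(c).reshape(-1,3)
    A=np.array([[0,-.0005,.76],[-.0005,0,.24],[0,0,1.]])
    H=c["K"]@np.c_[c["R"][:,0],c["R"][:,1],c["R"]@[0,0,.015]+c["t"]]
    ims.append(cv2.warpPerspective(c["pixels"],H@A,(800,300),flags=cv2.INTER_CUBIC|cv2.WARP_INVERSE_MAP))
    for k,g in G.items():
        r,a,b,rf=SP[k]; d=np.hypot(*(W[:,:2]-g).T)
        q=W[(d<.04)&(W[:,2]>.015+(a+3)/1e3)&(W[:,2]<.015+(b-1)/1e3)][:,:2]; x,e=circ(q,r,g)
        print(n,k,len(q),x.round(4),"minus pad mm",((x-PP[k])*1e3).round(1))
    cv2.imwrite(f"pics/end2_{n}.png",c["pixels"][...,::-1])
cv2.imwrite("pics/endr2.png",np.vstack(ims)[...,::-1])
E
```

```text
59.95 [ 0.52453341 -0.19486137  0.25951899]
top 94 109 [0.6766 0.1242] minus pad mm [-0.6  0.5]
top 78 75 [0.6651 0.0562] minus pad mm [-0.8  0.8]
top 62 49 [ 0.6531 -0.017 ] minus pad mm [0.2 0.1]
top 46 26 [ 0.6468 -0.0834] minus pad mm [1.2 0.4]
side 94 330 [0.6775 0.1239] minus pad mm [ 0.2 -1.8]
side 78 210 [0.6658 0.0563] minus pad mm [-0.2 -1.9]
side 62 129 [ 0.654  -0.0171] minus pad mm [ 0.9 -2.9]
side 46 63 [ 0.647 -0.083] minus pad mm [ 1.5 -2.1]
```

View pics/endr2.png

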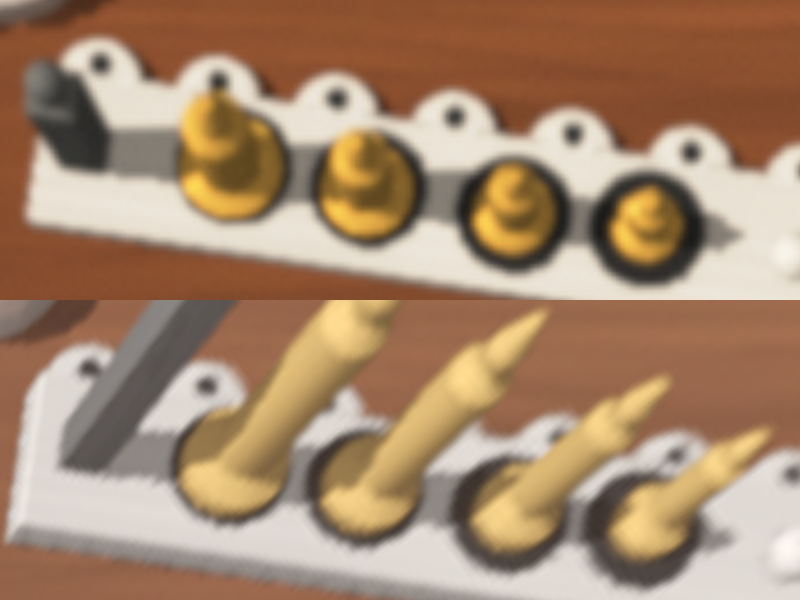

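View pics/end2_side.png

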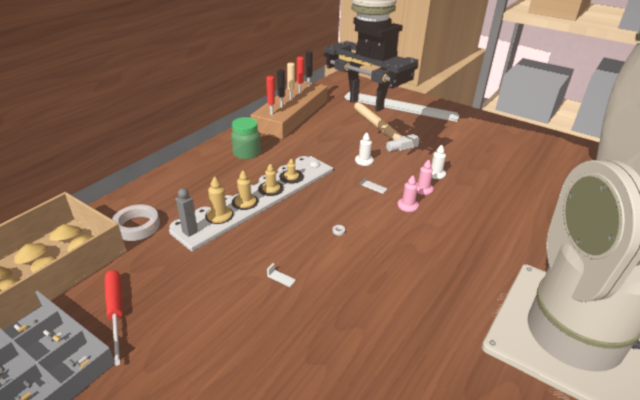

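All four are now visibly centred and upright. They step down from the post, 94 at (217,200) to 46 at (291,171) in the side image, and the gripper is clear.

```bash
python3 -c "
from rig import robot; print(robot.hand_in())"
```

```text
the job is handed in; nothing more can be done
None
```

All four finials stand upright on the black pads, stepping down 94, 78, 62, 46 from the tall post. None fell over on the way, and I handed the job in at about 60 s, with the gripper clear of everything.

- **Correction:** the 94 and 78 first landed about 3 mm off centre, towards the post. I regrasped both, shifted them and set them down again.
- **Last checks, where the cameras disagree:** the top camera puts all four within about 1.3 mm of their pad centres. The side camera reads 2–3 mm off, mostly sideways. That is about the 2–3 mm by which the two cameras already disagreed on the pads themselves (calibration is good to about 2 mm), so I trusted the top view. In it, each finial has an even dark ring of pad around its foot.
- **Forces:** the highest wrist reading I saw was about 39 N, a brief press while setting down the 62, against the 120 N wrist limit. The gripper was tilted by up to about 0.06 rad during the later moves, but the finials settled flat when released.

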